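# Close the hidden clamp of a hand capsule filler with its key

## Robot

A 6-joint arm with a two-finger parallel gripper is mounted at the origin on the work surface. World frame = base frame: x ahead of the robot, y to its left, z up, the work surface at z = 0. Lengths are in m, angles in rad, forces in N, time in s.
With the tool pointing down it reaches from about 0.4 to 0.925 m from the base axis. Payload 3.4 kg.
Tool frame: the origin (TCP) lies at the very end of the fingers, on their centre line; the grasp point (between the pads) lies 19 mm behind it; z points along the fingers, x is the direction in which the jaws open and shut, and the axes are right-handed (so a half turn about z gives the same grasp; the last joint's range is limited). The gripper opens to 85 mm and grips with 20 to 120 N. Pads are 22 mm wide; open, the fingers measure 114 mm over their backs; the gripper's body (76 mm by 85 mm) begins 54 mm behind the grasp point. The pads swing forward as they close: fully open they stand 13 mm farther back than shut.
Start: joints at [-1.373, 0.307, 1.506, -0, 1.328, -0.073], TCP at [0.154, -0.554, 0.231] pointing down, gripper open.
Joint ranges: [-3.12, 3.12], [-1.05, 2.28], [0.14, 2.33], [-1.42, 4.57], [0.1, 2.73], [-2.68, 2.68]. Speed limits (rad/s): [2.57, 2.57, 3.14, 3.14, 3.14, 3.14].

## Interface

Orientations are given as a unit quaternion [w, x, y, z].
In Python, from cell import manip, optics, nets gives the robot as it stands.
- The arm moves only by the shell command python3 -m inch 'ROWS' [FORCE]. ROWS is JSON, a list that holds one entry, the list of rows, each a list of 5 numbers: the shift along the tool's x, y, z in mm, then the turn about the tool's z in degrees, then the opening in per cent of the stroke, from 0 (shut) to 100 (fully open). In form: [[[tx, ty, tz, spin, jaw], ...]]. A call has 1 to 12 rows; each row shifts and turns the commanded pose from where the row before left it, along the tool's axes as they then stand; what a row does not reach is not made up. A row lasts 1/12 s, in which the tool goes at most 41.7 mm and 7.16 degrees, less where a joint would pass 70% of its speed; a pose out of reach is approached as far as the arm can. A call with a gripper value outside its range is refused whole. The fingers move at their own pace and stop on an object; FORCE is the grip in N (left out, the last holds). Time passes only in rows, so rows that do not move let the fingers close. It gives the time, the measured TCP pose, the force and the opening at its end, in the units of the state.
- manip.sense(): the state, without advancing time (a new reading comes with each control period).
- optics.capture(name): name is "scene" or "top" or "wrist"; returns a dict with "frame" (420x560x3 uint8, red, green, blue), "intrinsics" (3x3 intrinsics, pixels), "eye" and "orientation" of the camera in the world. Camera axes: x right, y up, looking along -z (the intrinsics and any distortion apply to the point x, -y, -z); pixel columns grow to the right and rows downward; lengths in m; the calibration is good to about 2 mm. A picture is of the moment at which its call begins. There is no depth.
- manip.finish_job(): hands the job in, once; it reports no verdict.
Trained networks look in the newest picture that a camera, given by its name, has taken for a name from the list of things; names that differ only in an ending like _2 or _b are one class to them, and where a whole thing is asked for, a point or a joint stands for the part that bears it (a point fixed in the world has none). Each returns a list of dicts, best first, with "confidence" (0 to 1); they miss things now and then, are a little off and sometimes report something else, mostly with a low value. They report only what shows in the picture. A call takes as long as a camera call.
- nets.silhouettes(camera, name): "pixels" (420x560 bool, what is visible of it).
- nets.spot_point(camera, name): "point" ([x, y, z] in m, in world coordinates, good to about 4 mm: a listed point, or the origin of a listed thing).
The state is a dict: "t": time; "qpos": joint angles; "qvel": joint speeds; "joint_torque": joint torques, N m; "eef_pos": TCP position; "eef_rot": TCP orientation; "ft_force": force on the tool from outside, world axes, zero at the start; "ft_torque": the same for the moment, N m; "grip_width": finger opening in m.
Only numpy, scipy, OpenCV 4.12 (cv2) and the standard library are available. Lean on these libraries where they do the work, as an engineer would, in place of code of your own. Each camera call takes 0.05 s, during which the arm holds its last target.

## Task

Close the capsule clamp of the hand filler with its key. First take the key out of its leaning tube, stand it upright in the block of the tool stand with its handle resting on the block and let go, then take it again from above; feel with its tip along the brush-covered slot, pressing lightly so that the clamp is not dragged along, until the tip drops into the hidden socket, and push the clamp fully home towards the capsule plate, to the left as seen from the robot. Finally stand the key upright in the block again, fully down, and let go; leave the bottle, jar and mortar where they are.

Things in the scene. Friction and masses are not known exactly. Their poses are not given: they have to be found in the camera images.
- key: Clamp key, 130 mm long, 0.1 kg. Origin at the centre of the tip's end face, z axis from tip to handle. z 0 to 55 mm: round steel shaft, 10 mm diameter, end chamfered 2.5 mm. z 55 to 130 mm: square grey plastic handle 22 x 22 mm, flats facing its x and y axes; its foot at z = 55 mm is a flat shoulder. Starts with the shaft in the stand's leaning tube.
- key_grip (a point): Point on the key's axis in the handle, at z = 95 mm of the key (95 mm from the tip, 35 mm below the handle's end).
- stand: Tool stand, fixed; place and yaw vary. Origin under the base, z up. Base plate x -40 to +50, y -85 to +85 mm, 10 mm thick. At y = +50 mm a white block 50 x 50 mm, top at z = 65 mm, with an upright hole (stand_hole). At y = -50 mm a square tube leaning 35 degrees from upright towards +x (tube_mouth).
- stand_hole (a point): Centre of the mouth of the block's upright hole, in the plane of the block's top, 65 mm above the table. The hole is 16 mm square and 55 mm deep. When the key stands fully down its shoulder rests on the block and its tip is 55 mm below this point.
- tube_mouth (a point): Centre of the mouth of the leaning square tube (inside 13 mm, walls 4 mm, 48 mm long), 66 mm above the table. The tube's axis runs up and out, 35 degrees from upright towards the stand's +x: the key is drawn out that way. At the start the key's shoulder sits on the mouth, its handle's flats facing the stand's +y and -y.
- filler: Hand capsule filler, fixed; place and yaw vary. Origin under the housing, z up. Aluminium housing x -85 to +95, y -135 to +135 mm, deck top at z = 60 mm. On the deck over x -4 to +80, y -115 to +115 mm a clear cover 36 mm high, under which the clamp's jaw and the capsule plate are seen but cannot be touched. The slot (slot_mid) is on the robot's side of it.
- slot_mid (a point): Middle of the slot, in the deck's top plane, 60 mm above the table. Slot 14 mm wide, runs along the filler's y, 50 mm to either side. Black bristles hide what is below but yield to the tip without force. 16 mm below the deck the tip meets the flat top of the clamp slide, which fills the slot except for one socket. Axes as the filler's.
- clamp (a joint): Travel of clamp slide and jaw in m: 0 open, 0.030 fully home at its stop, growing to the filler's +y; starts at 0 to 0.003. Dry friction of 5 N holds it, so a tip pressed hard drags it. Its socket, 15 mm long along y, wider than the slot, 14 mm deep, cannot be seen: at travel 0 its centre is anywhere from 37 mm on the -y side to 7 mm on the +y side of slot_mid; it moves with the clamp.
- bottle: Bystander: closed glass bottle, 72 mm diameter, 200 mm high, origin under its foot.
- jar: Bystander: small closed glass jar, 48 mm diameter, 45 mm high, origin under its foot.
- mortar: Bystander: white ceramic mortar bowl, 110 mm diameter, 60 mm high, origin under its foot.

How it is judged:
By the outcome, as a careful person would: the job done as asked, in the order asked, and still so for the second after the job is handed in, with the robot touching nothing.
It also fails if it takes over 72 s, if anything falls off the work surface, if the arm or the gripper's body presses on something with over 40 N, if the wrist force passes 120 N, or if a joint passes its speed limit or range.

## Working session

There is one attempt and no reset: what is moved stays moved. The work goes in short steps, Python scripts to look and compute and a shell command to move; the robot and the scene stay as the last step left them, time stands still between calls to the robot, and variables do not carry over. Pictures are saved under pics/ and viewed, and the job is handed in when it is done.

```bash
ls; mkdir -p pics; cat > h.py <<'E'
import numpy as np, cv2, json
from scipy.spatial.transform import Rotation as R
from cell import manip, optics, nets
def q2R(q): return R.from_quat([q[1],q[2],q[3],q[0]])
def snap(n,f):
    c=optics.capture(n); cv2.imwrite('pics/'+f,c['frame'][:,:,::-1]); return c
def proj(c,p):
    p=np.asarray(p,float); v=q2R(c['orientation']).inv().apply(p-np.array(c['eye'])); K=np.array(c['intrinsics'])
    u=K@np.array([v[0],-v[1],-v[2]]); return u[:2]/u[2]
def ray(c,uv,z):
    K=np.array(c['intrinsics']); d=np.linalg.inv(K)@np.array([uv[0],uv[1],1]); d=q2R(c['orientation']).apply([d[0],-d[1],-d[2]])
    e=np.array(c['eye']); return e+d*(z-e[2])/d[2]
E
python3 - <<'E'
from h import *
np.set_printoptions(precision=4,suppress=True)
for cam in ['scene','top','wrist']:
    c=snap(cam,cam+'0.png'); print(cam,c['eye'],c['orientation'],np.array(c['intrinsics']).tolist(), [k for k in c])
    for n in ['key','key_grip','stand','stand_hole','tube_mouth','filler','slot_mid','bottle','jar','mortar']:
        r=nets.spot_point(cam,n); print(n,[(np.round(x['point'],4).tolist(),round(x['confidence'],2)) for x in r[:2]])
print(manip.sense())
E
```

```text
pics
scene [0.9785 0.5962 0.6709] [0.2891 0.1371 0.4205 0.849 ] [[408.6664299572431, 0.0, 281.1957444800848], [0.0, 408.6664299572431, 209.75614043871832], [0.0, 0.0, 1.0]] ['frame', 'intrinsics', 'eye', 'orientation']
key [([0.5378, 0.1575, 0.0234], 0.64)]
key_grip [([0.5916, 0.1451, 0.1012], 0.66)]
stand [([0.5617, 0.2042, -0.0017], 0.78)]
stand_hole [([0.5639, 0.2551, 0.0625], 0.59)]
tube_mouth [([0.5715, 0.1543, 0.0639], 0.79)]
filler []
slot_mid [([0.5647, -0.173, 0.065], 0.75)]
bottle [([0.5119, -0.4321, 0.0013], 0.85), ([0.5919, 0.1479, 0.1015], 0.37)]
jar [([0.5626, 0.2545, 0.0653], 0.65), ([0.399, 0.1052, 0.0001], 0.61)]
mortar [([0.493, 0.4433, 0.002], 0.81)]
top [ 0.4415 -0.0057  1.199 ] [-0.701  -0.0266  0.0163  0.7125] [[382.64472810125346, 0.0, 278.45663364367687], [0.0, 382.64472810125346, 212.2472451438174], [0.0, 0.0, 1.0]] ['frame', 'intrinsics', 'eye', 'orientation']
key [([0.5394, 0.1566, 0.0191], 0.69)]
key_grip [([0.5938, 0.1452, 0.0933], 0.56), ([0.5391, 0.1565, 0.0198], 0.17)]
stand [([0.558, 0.2048, 0.0005], 0.92)]
stand_hole [([0.5685, 0.2527, 0.0648], 0.7)]
[... 493 characters left out ...]
9488777534], [0.0, 317.93736627880793, 214.8993535371595], [0.0, 0.0, 1.0]] ['frame', 'intrinsics', 'eye', 'orientation']
key []
key_grip []
stand []
stand_hole []
tube_mouth []
filler []
slot_mid []
bottle []
jar []
mortar []
{'t': 1.65, 'qpos': array([-1.3725,  0.3068,  1.5064, -0.    ,  1.3284, -0.0735]), 'qvel': array([ 0.001 ,  0.0018,  0.0003, -0.0003,  0.0014, -0.0007]), 'joint_torque': array([ -0.0013, -45.7478, -25.2322,   0.    ,   0.0009,   0.    ]), 'eef_pos': array([ 0.1543, -0.5539,  0.2313]), 'eef_rot': array([ 0.    ,  0.7964, -0.6048,  0.    ]), 'ft_force': array([ 0.8674, -0.2254,  0.2622]), 'ft_torque': array([ 0.0231, -0.0013, -0.0049]), 'grip_width': 0.08534644936443984}
```

View pictures.

View pics/scene0.png

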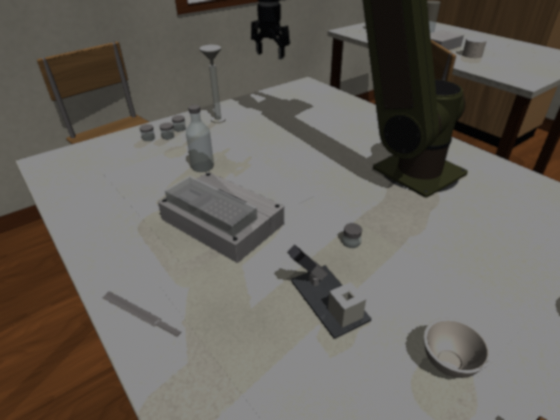

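View pics/top0.png

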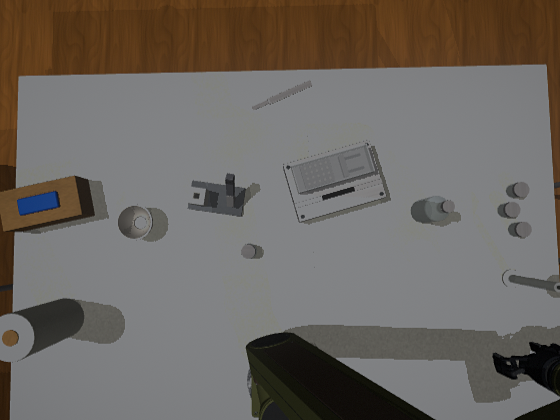

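View pics/wrist0.png

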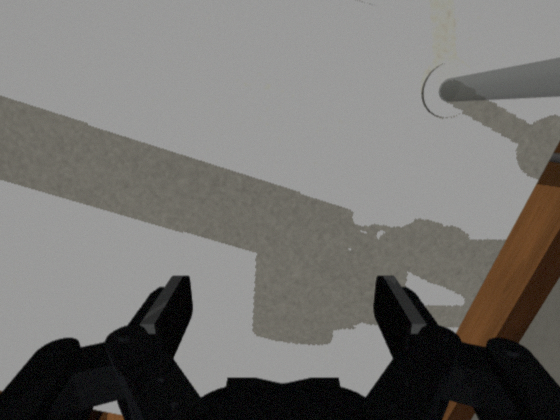

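```bash
python3 - <<'E'
import cv2
a=cv2.imread('pics/top0.png')
cv2.imwrite('pics/c1.png',cv2.resize(a[160:230,175:275],None,fx=8,fy=8,interpolation=cv2.INTER_CUBIC))
cv2.imwrite('pics/c2.png',cv2.resize(a[130:230,270:403],None,fx=6,fy=6,interpolation=cv2.INTER_CUBIC))
a=cv2.imread('pics/scene0.png')
cv2.imwrite('pics/c3.png',cv2.resize(a[235:335,270:400],None,fx=6,fy=6,interpolation=cv2.INTER_CUBIC))
E
```

```text
(no output)
```

View pics/c1.png

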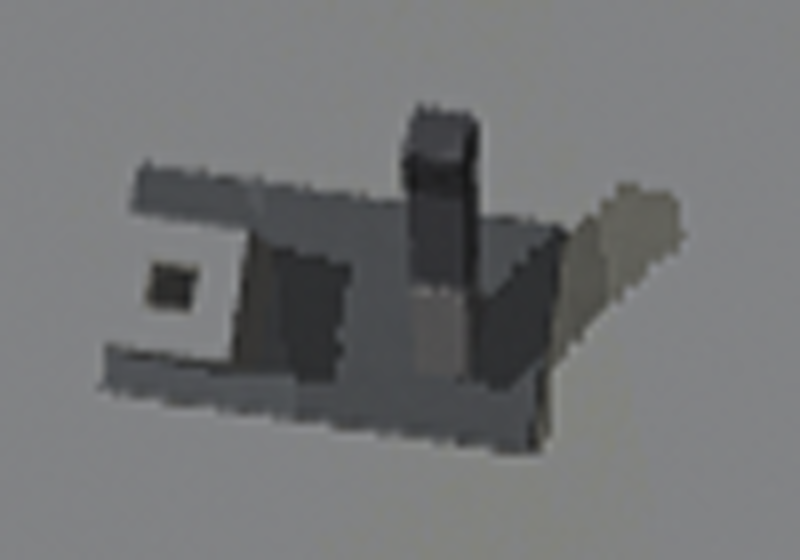

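View pics/c2.png

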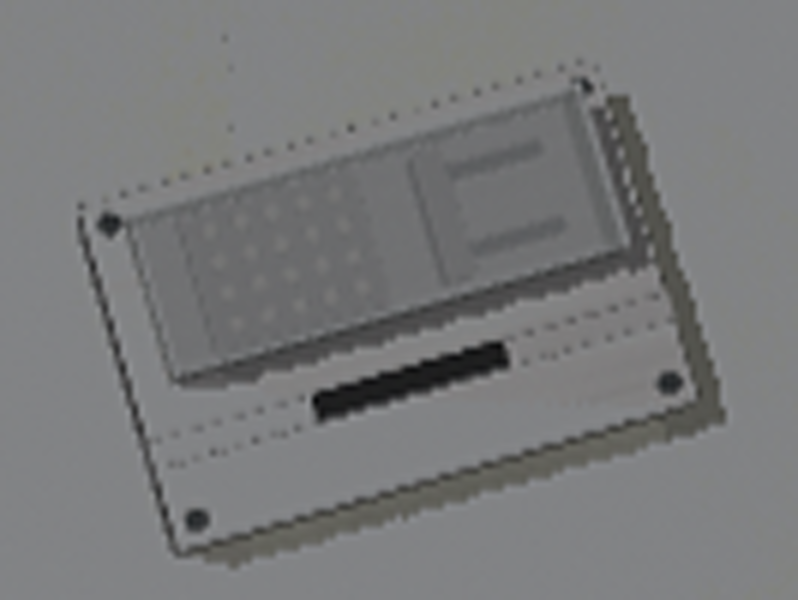

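View pics/c3.png

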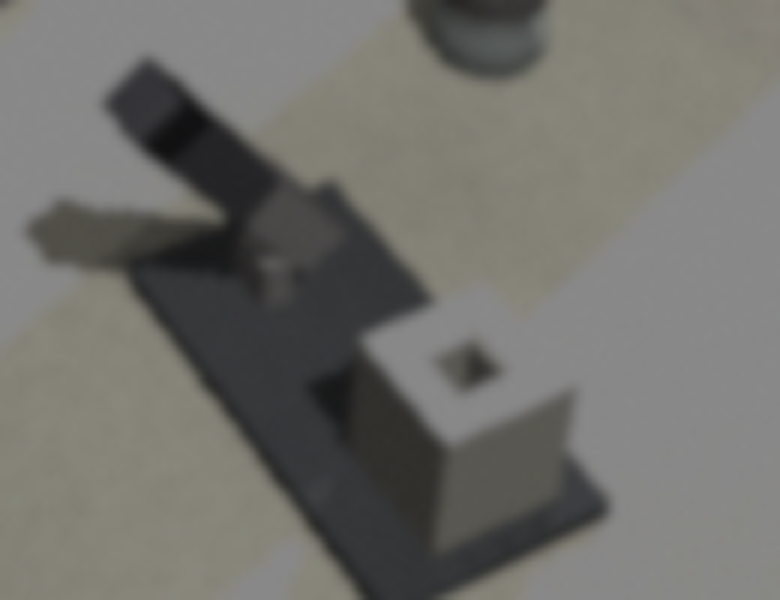

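```bash
python3 - <<'E'
from h import *
np.set_printoptions(precision=4,suppress=True)
c=optics.capture('top')
def P(u,off,s,z): return ray(c,[(u[0]+.5)/s-.5+off[0],(u[1]+.5)/s-.5+off[1]],z)[:2]
def ang(a,b): d=b-a; return np.degrees(np.arctan2(d[1],d[0])),np.linalg.norm(d)
o=(175,160);z=.01
far=[P(u,o,8,z) for u in[(140,165),(570,228)]]; near=[P(u,o,8,z) for u in[(103,388),(540,452)]]
print('stand edges',ang(*far[::-1]),ang(*near[::-1]),ang(near[0],far[0]),ang(near[1],far[1]),'centre',(far[0]+far[1]+near[0]+near[1])/4)
print('hole',P((172,287),o,8,.065), 'handle end',P((447,135),o,8,.1274), 'handle x L/R mid',P((442,220),o,8,.11))
o=(270,130);z=.06
C=[P(u,o,6,z) for u in[(80,207),(178,552),(697,405),(598,65)]]
print('filler',[ang(C[1],C[0]),ang(C[2],C[1]),ang(C[2],C[3]),ang(C[3],C[0])],sum(C)/4)
S=[P(u,o,6,z) for u in[(313,395),(505,342),(510,365),(318,421)]]
print('slot',ang(S[1],S[0]),ang(S[2],S[3]),sum(S)/4)
print(manip.sense()['t'])
E
```

```text
stand edges (np.float64(80.62346505474457), np.float64(0.1710141007298802)) (np.float64(80.72739600290636), np.float64(0.17305188467122912)) (np.float64(-9.533633390950126), np.float64(0.08873987939705877)) (np.float64(-8.214144458223048), np.float64(0.08844384116623567)) centre [0.5616 0.2032]
hole [0.565  0.2556] handle end [0.6104 0.1436] handle x L/R mid [0.5825 0.1481]
filler [(np.float64(14.757554580121566), np.float64(0.17954226580560734)), (np.float64(104.87966033326674), np.float64(0.26767562802005596)), (np.float64(14.295379803752823), np.float64(0.17734018932283738)), (np.float64(104.40893893509845), np.float64(0.2691104955970152))] [ 0.6027 -0.158 ]
slot (np.float64(104.50201990864508), np.float64(0.09913918012626353)) (np.float64(105.33087069839466), np.float64(0.09949395799561951)) [ 0.5653 -0.1687]
1.7
```

```bash
cat >> h.py <<'E'
def rel(target,yaw):
    s=manip.sense(); p=np.array(s['eef_pos']); Rm=q2R(s['eef_rot']); x=Rm.as_matrix()[:,0]; th=np.degrees(np.arctan2(x[1],x[0]))
    d=Rm.inv().apply(np.array(target)-p)*1000
    sp=-((yaw-th+90)%180-90)
    print('t %.2f tcp %s yaw %.2f z-axis %s | d mm %s spin %.2f | F %s grip %.4f q %s'%(s['t'],np.round(p,4),th,np.round(Rm.as_matrix()[:,2],3),np.round(d,1),sp,np.round(s['ft_force'],2),s['grip_width'],np.round(s['qpos'],2)))
E
python3 -m inch '[[[-23.3,-25.4,0,0,100],[-23.3,-25.4,0,0,100],[-23.3,-25.4,0,0,100],[-23.3,-25.4,0,0,100],[-23.3,-25.4,0,0,100],[-23.3,-25.4,0,0,100],[-23.3,-25.4,0,0,100],[-23.3,-25.4,0,0,100],[-23.3,-25.4,0,0,100],[-23.3,-25.4,0,0,100],[-23.3,-25.4,0,0,100],[-23.3,-25.4,0,0,100]]]'
python3 -m inch '[[[-23.3,-25.4,0,0,100],[-23.3,-25.4,0,0,100],[-23.3,-25.4,0,0,100],[-23.3,-25.4,0,0,100],[-23.3,-25.4,0,0,100],[-23.3,-25.4,0,0,100],[-23.3,-25.4,0,0,100],[-23.3,-25.4,0,6,100],[0,0,0,6,100],[0,0,0,6,100],[0,0,0,6.7,100],[0,0,0,0,100]]]'
python3 -c "
from h import *
rel([.592,.1465,.231],-99.2)"
```

```text
t: 2.7
eef_pos: [0.3735, -0.2013, 0.2316]
eef_rot: [-0.0, 0.796, -0.605, 0.0]
ft_force: [0.8, -0.9, -0.1]
grip_width: 0.0851
t: 3.7
eef_pos: [0.5187, 0.0318, 0.2312]
eef_rot: [-0.0, -0.648, 0.762, 0.0]
ft_force: [0.5, 1.3, -0.2]
grip_width: 0.0855
t 3.70 tcp [0.5187 0.0318 0.2312] yaw -99.24 z-axis [-0. -0. -1.] | d mm [-124.9  -54.     0.2] spin -0.04 | F [ 0.54  1.29 -0.23] grip 0.0855 q [-0.02  0.23  1.62 -0.    1.29  1.71]
```

```bash

python3 -m inch '[[[-31.2,-13.5,0,0,100],[-31.2,-13.5,0,0,100],[-31.2,-13.5,0,0,100],[-31.2,-13.5,0,0,100],[0,0,0,0,100]]]'
python3 - <<'E'
from h import *
rel([.592,.1465,.231],-99.2)
c=snap('wrist','w1.png')
for n in ['key_grip','key','tube_mouth','stand_hole','stand']:
    r=nets.spot_point('wrist',n); print(n,[(np.round(x['point'],4).tolist(),round(x['confidence'],2)) for x in r[:2]])
E
```

```text
t: 4.12
eef_pos: [0.5954, 0.1508, 0.2313]
eef_rot: [0.003, -0.651, 0.759, 0.0]
ft_force: [1.1, -0.9, -0.2]
grip_width: 0.0854
t 4.12 tcp [0.5954 0.1508 0.2313] yaw -98.78 z-axis [ 0.004  0.004 -1.   ] | d mm [4.8 2.7 0.2] spin 0.42 | F [ 1.15 -0.94 -0.21] grip 0.0854 q [0.18 0.36 1.43 0.   1.35 1.9 ]
key_grip [([0.5948, 0.1505, 0.0998], 0.62)]
key [([0.5449, 0.1546, 0.0203], 0.84)]
tube_mouth [([0.5656, 0.1536, 0.0627], 0.81)]
stand_hole [([0.5673, 0.2581, 0.0668], 0.75)]
stand [([0.5576, 0.2062, -0.0027], 0.93), ([0.5442, 0.154, 0.0193], 0.18)]
```

View pics/w1.png

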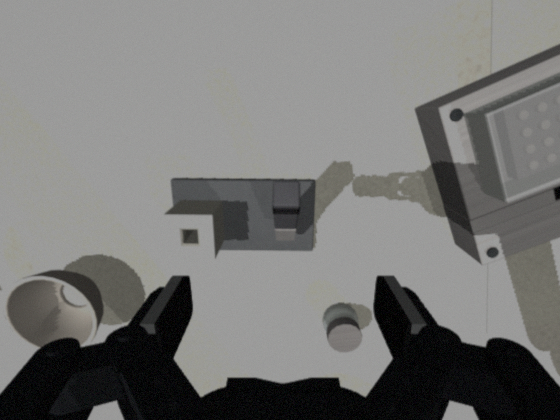

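```bash

python3 -m inch '[[[0,0,0,0,65],[0,0,0,0,65]]]'>/dev/null
python3 - <<'E'
from h import *
rel([.593,.1478,.080],-99.2)
E
```

```text
t 4.58 tcp [0.5913 0.1451 0.2316] yaw -99.18 z-axis [ 0. -0. -1.] | d mm [ -2.9  -1.2 151.6] spin 0.02 | F [ 0.08 -0.66  0.04] grip 0.0638 q [ 0.17  0.35  1.43 -0.    1.35  1.9 ]
```

```bash

python3 -m inch '[[[-2.6,-1,30,0,60],[0,0,30,0,60],[0,0,30,0,60],[0,0,30,0,60],[0,0,20,0,60],[0,0,11.6,0,60],[0,0,0,0,60],[0,0,0,0,60]]]' 25
python3 - <<'E'
from h import *
rel([.593,.1475,.080],-99.2)
c=snap('wrist','w2.png'); c=snap('scene','s2.png')
a=cv2.imread('pics/s2.png')
cv2.imwrite('pics/s2c.png',cv2.resize(a[180:340,230:430],None,fx=4,fy=4,interpolation=cv2.INTER_CUBIC))
E
```

```text
t: 5.25
eef_pos: [0.5932, 0.1482, 0.0798]
eef_rot: [-0.0, -0.648, 0.761, 0.0]
ft_force: [0.8, -0.7, 0.8]
grip_width: 0.0514
t 5.25 tcp [0.5932 0.1482 0.0798] yaw -99.15 z-axis [-0. -0. -1.] | d mm [ 0.7  0.1 -0.2] spin 0.05 | F [ 0.79 -0.71  0.76] grip 0.0514 q [0.18 0.5  1.61 0.   1.03 1.91]
```

View pics/w2.png

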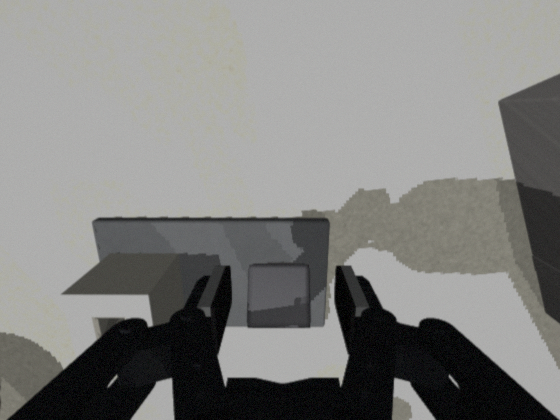

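View pics/s2c.png

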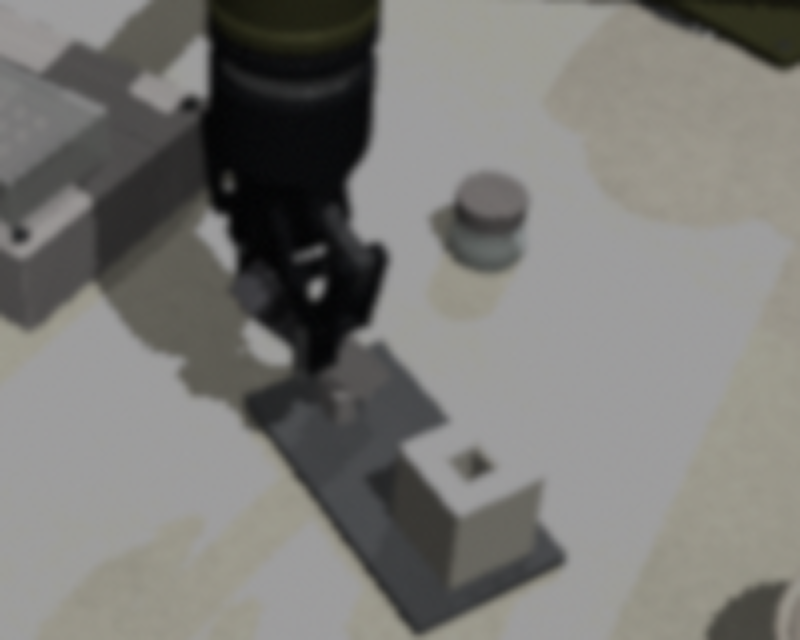

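```bash

python3 -m inch '[[[0,0,0,0,0],[0,0,0,0,0],[0,0,0,0,0],[0,0,0,0,0],[0,0,0,0,0],[0,0,0,0,0]]]' 30
python3 -c "
from h import *
rel([.593,.1475,.080],-99.2)"
```

```text
t: 5.85
eef_pos: [0.5941, 0.1486, 0.0811]
eef_rot: [0.001, -0.649, 0.761, -0.001]
ft_force: [-0.4, -0.3, 6.0]
grip_width: 0.022
t 5.85 tcp [0.5941 0.1486 0.0811] yaw -99.12 z-axis [ 0.003  0.    -1.   ] | d mm [1.3 0.9 1.1] spin 0.08 | F [-0.38 -0.32  5.96] grip 0.0220 q [ 0.18  0.5   1.61 -0.    1.03  1.91]
```

```bash

python3 -m inch '[[[0,-2,-2.87,0,0],[0,-4,-5.73,0,0],[0,-4,-5.73,0,0],[0,-4,-5.73,0,0]]]'
python3 -m inch '[[[0,-4,-5.73,0,0],[0,-4,-5.73,0,0],[0,-4,-5.73,0,0],[0,-4,-5.73,0,0],[0,-4,-5.73,0,0],[0,-4,-5.73,0,0],[0,-4,-5.73,0,0],[0,-2,-10,0,0],[0,0,-10,0,0],[0,0,0,0,0],[0,0,0,0,0]]]'
python3 - <<'E'
from h import *
rel([.593,.1475,.080],-99.2)
c=snap('wrist','w3.png'); c=snap('scene','s3.png')
for n in ['key','key_grip','stand_hole']:
    r=nets.spot_point('scene',n); print(n,[(np.round(x['point'],4).tolist(),round(x['confidence'],2)) for x in r[:2]])
a=cv2.imread('pics/s3.png')
cv2.imwrite('pics/s3c.png',cv2.resize(a[150:340,200:430],None,fx=3.4,fy=3.1,interpolation=cv2.INTER_CUBIC))
E
```

```text
t: 6.18
eef_pos: [0.6073, 0.1462, 0.1001]
eef_rot: [-0.0, -0.649, 0.761, 0.0]
ft_force: [0.1, -0.2, -0.9]
grip_width: 0.0218
t: 7.1
eef_pos: [0.6371, 0.1416, 0.1611]
eef_rot: [0.001, -0.649, 0.761, -0.001]
ft_force: [-0.5, 0.6, -0.4]
grip_width: 0.0219
t 7.10 tcp [0.6371 0.1416 0.1611] yaw -99.12 z-axis [ 0.002  0.    -1.   ] | d mm [ 1.2 44.6 81. ] spin 0.08 | F [-0.47  0.63 -0.35] grip 0.0219 q [0.15 0.47 1.43 0.   1.24 1.88]
key [([0.5812, 0.15, 0.1027], 0.66)]
key_grip [([0.6353, 0.1384, 0.1795], 0.62)]
stand_hole [([0.5637, 0.2543, 0.0658], 0.96), ([0.398, 0.1037, -0.0014], 0.16)]
```

View pics/s3c.png

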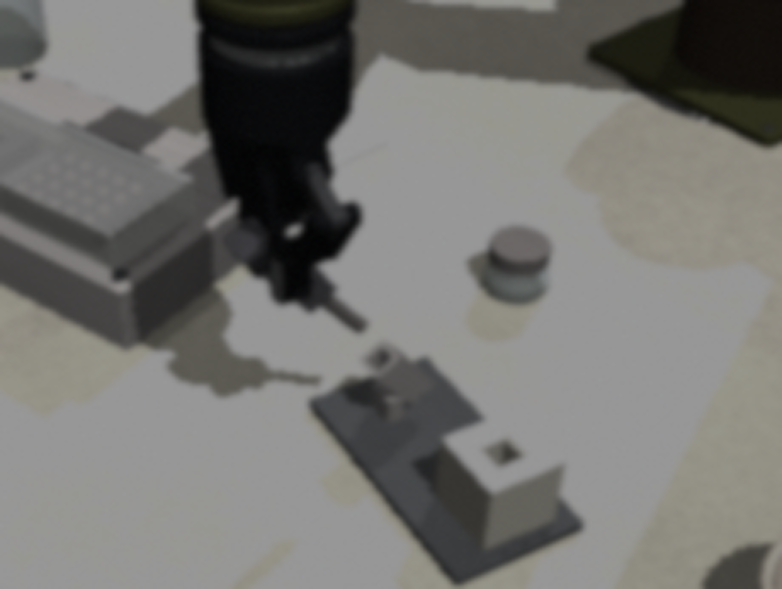

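View pics/w3.png

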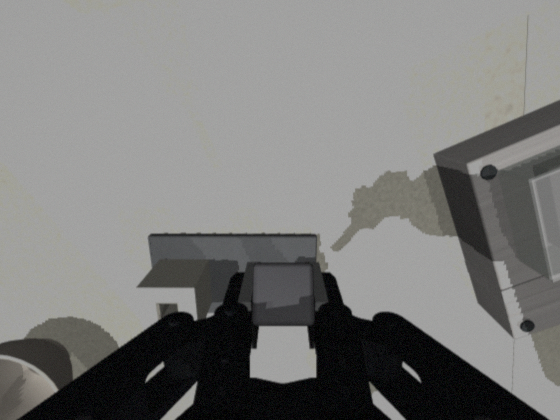

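```bash
python3 - <<'E'
from h import *
rel([.6178,.2462,.140],-99.2)
E
```

```text
t 7.35 tcp [0.6359 0.1414 0.1593] yaw -99.12 z-axis [-0.001 -0.    -1.   ] | d mm [-100.6   34.5   19.3] spin 0.08 | F [-0.39 -0.67 -1.21] grip 0.0220 q [0.15 0.47 1.43 0.   1.24 1.88]
```

```bash

python3 -m inch '[[[-10,3.4,0,0,0],[-20,7,0,0,0],[-20,7,0,0,0],[-20,7,0,0,0],[-15,5,4,0,0],[-10,3.4,5,0,0],[-5.6,1.7,5,0,0],[0,0,5.3,0,0],[0,0,0,0,0],[0,0,0,0,0],[0,0,0,0,0]]]' 20
python3 - <<'E'
from h import *
rel([.6178,.2462,.140],-99.2)
for cam in ['scene','top','wrist']:
  c=snap(cam,cam+'4.png')
  for n in ['key','key_grip','stand_hole']:
    r=nets.spot_point(cam,n); print(n,[(np.round(x['point'],4).tolist(),round(x['confidence'],2)) for x in r[:2]])
a=cv2.imread('pics/scene4.png')
cv2.imwrite('pics/s4c.png',cv2.resize(a[220:340,270:430],None,fx=5,fy=5,interpolation=cv2.INTER_CUBIC))
E
```

```text
t: 8.27
eef_pos: [0.6187, 0.2453, 0.1404]
eef_rot: [-0.0, -0.648, 0.761, -0.0]
ft_force: [0.5, 0.2, -0.5]
grip_width: 0.0218
t 8.27 tcp [0.6187 0.2453 0.1404] yaw -99.19 z-axis [-0. -0. -1.] | d mm [-0.8  1.   0.4] spin 0.01 | F [ 0.45  0.23 -0.54] grip 0.0218 q [ 0.31  0.5   1.42 -0.    1.22  2.05]
key [([0.5612, 0.2535, 0.0814], 0.65)]
key_grip [([0.618, 0.2414, 0.1605], 0.6)]
stand_hole [([0.5621, 0.2555, 0.0633], 0.69)]
key [([0.5985, -0.1587, -0.0015], 0.72)]
key_grip [([0.6208, 0.2445, 0.1529], 0.37)]
stand_hole [([0.5655, 0.2561, 0.0679], 0.81)]
key [([0.5679, 0.2507, 0.0788], 0.79)]
key_grip []
stand_hole []
```

View pics/s4c.png

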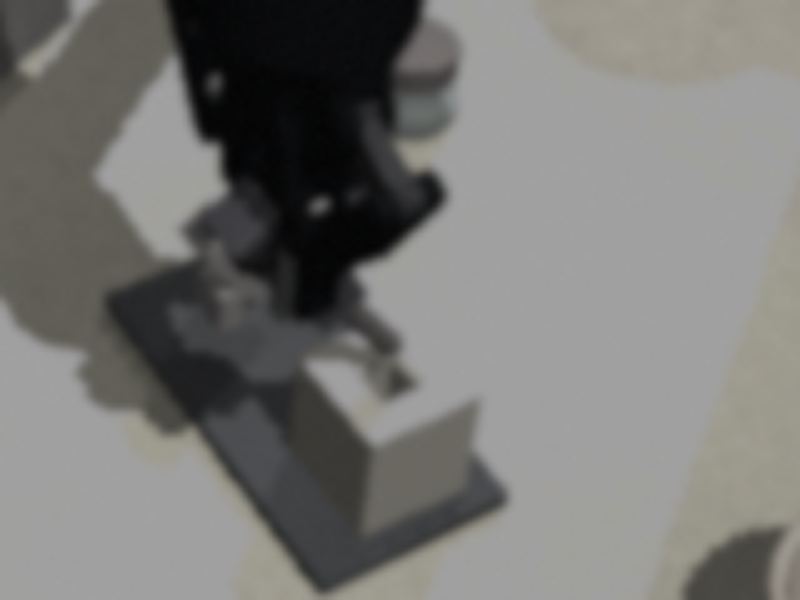

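View pics/wrist4.png

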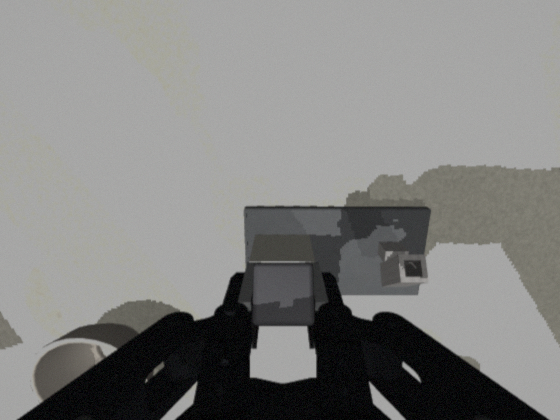

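```bash
python3 - <<'E'
from h import *
c=optics.capture('scene')
sx=np.array([.987,-.16]);sy=np.array([.16,.987])
h=ray(c,(347.6,296.2),.065)
print(h)
for px in [(347,288),(346,287),(348,289)]:
  t=ray(c,px,.0815); d=(t-h)[:2]; print(t,d@sx*1e3,d@sy*1e3)
a=cv2.imread('pics/scene4.png')
cv2.imwrite('pics/s4d.png',cv2.resize(a[270:310,320:375],None,fx=14,fy=14,interpolation=cv2.INTER_CUBIC))
a=cv2.imread('pics/wrist4.png')
cv2.imwrite('pics/w4d.png',cv2.resize(a[200:340,230:340],None,fx=4,fy=4,interpolation=cv2.INTER_CUBIC)*2)
E
```

```text
[0.56915277 0.25767442 0.065     ]
[0.56705268 0.25188695 0.0815    ] -1.1467914979072196 -6.04824209190768
[0.56678474 0.24893738 0.0815    ] -0.9393111675613626 -9.002342067439823
[0.56731923 0.25482135 0.0815    ] -1.3532042166397154 -3.1093427449650997
```

View pics/s4d.png

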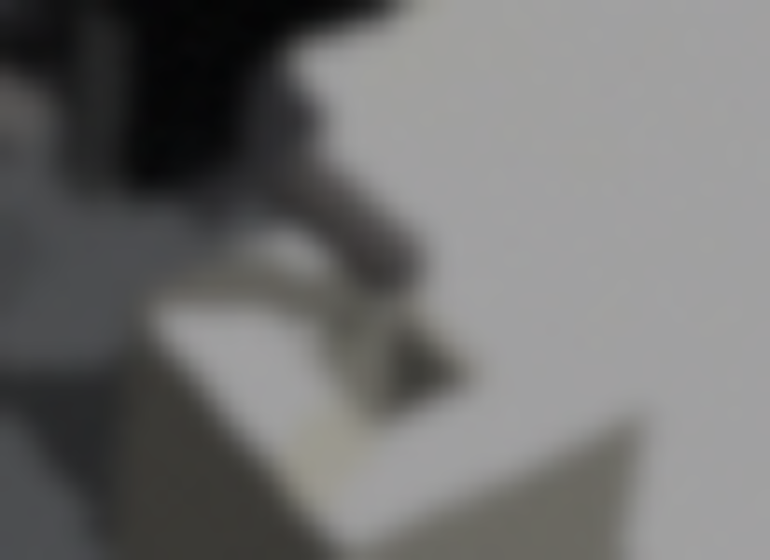

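View pics/w4d.png

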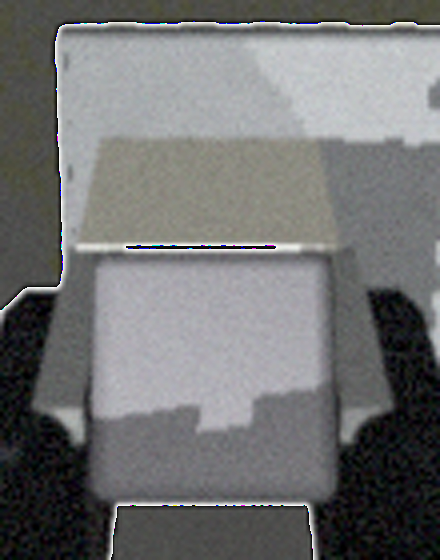

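```bash

python3 -m inch '[[[-1.3,1,5,0,0],[0,0,5,0,0],[0,0,4,0,0],[0,0,3,0,0],[0,0,2,0,0],[0,0,1.5,0,0],[0,0,0,0,0]]]' 20
python3 - <<'E'
from h import *
rel([.6178,.2462,.140],-99.2)
c=snap('scene','scene5.png')
a=cv2.imread('pics/scene5.png')
cv2.imwrite('pics/s5d.png',cv2.resize(a[260:315,310:385],None,fx=10,fy=10,interpolation=cv2.INTER_CUBIC))
E
```

```text
t: 9.5
eef_pos: [0.6175, 0.2476, 0.1195]
eef_rot: [-0.0, -0.649, 0.761, 0.0]
ft_force: [-0.0, -0.1, -0.9]
grip_width: 0.0216
t 9.50 tcp [0.6175 0.2476 0.1195] yaw -99.13 z-axis [-0.001 -0.    -1.   ] | d mm [  1.3  -0.5 -20.5] spin 0.07 | F [-0.03 -0.05 -0.85] grip 0.0216 q [0.32 0.52 1.45 0.   1.17 2.05]
```

View pics/s5d.png

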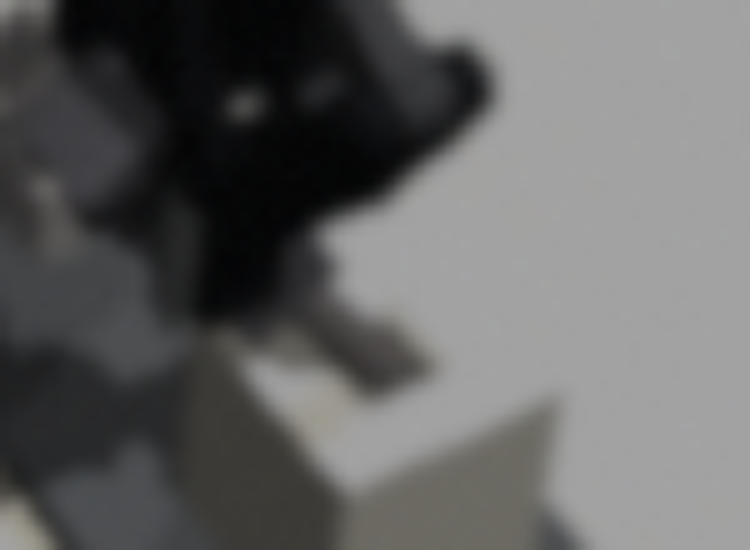

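```bash

python3 -m inch '[[[0,4,-2,0,0],[0,4,-2,0,0],[0,3.7,-1.7,0,0],[0,3.7,-1.6,0,0],[0,3.8,-1.4,0,0],[0,3.8,-1.3,0,0],[0,0,0,0,0]]]' 20
python3 - <<'E'
from h import *
rel([.6178,.2462,.140],-99.2)
c=snap('scene','scene6.png')
a=cv2.imread('pics/scene6.png')
cv2.imwrite('pics/s6d.png',cv2.resize(a[260:315,310:385],None,fx=10,fy=10,interpolation=cv2.INTER_CUBIC))
E
```

```text
t: 10.13
eef_pos: [0.5961, 0.2516, 0.132]
eef_rot: [0.002, -0.649, 0.761, -0.001]
ft_force: [4.6, -1.6, 2.7]
grip_width: 0.0213
t 10.13 tcp [0.5961 0.2516 0.132 ] yaw -99.10 z-axis [ 0.004  0.001 -1.   ] | d mm [  1.9 -22.3  -7.9] spin 0.10 | F [ 4.59 -1.63  2.69] grip 0.0213 q [ 0.33  0.48  1.48 -0.    1.17  2.06]
```

View pics/s6d.png

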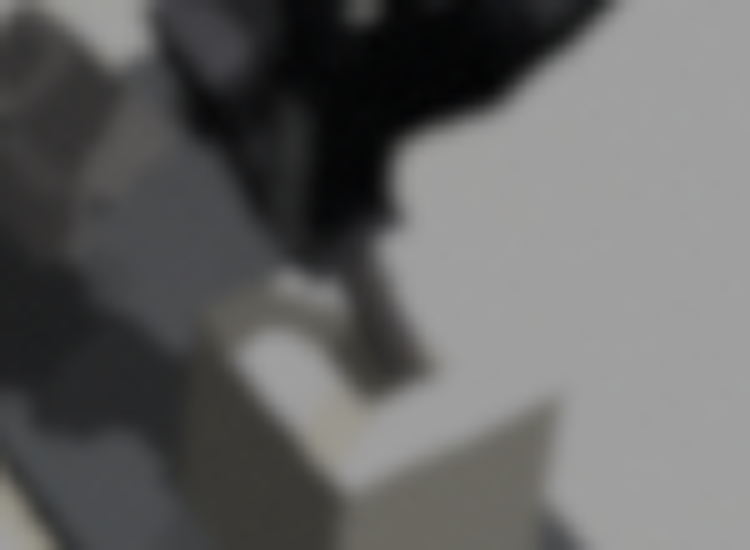

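```bash

python3 -m inch '[[[0,3.9,-1,0,0],[0,4,-1,0,0],[0,4,-0.4,0,0],[0,4.1,-0.4,0,0],[0,4.1,0,0,0],[0,4.1,0,0,0],[0,4.1,0.3,0,0],[0,4.2,0.3,0,0],[0,1.5,0,0,0],[0,0,0,0,0],[0,0,0,0,0]]]' 20
python3 - <<'E'
from h import *
rel([.6178,.2462,.140],-99.2)
c=snap('scene','scene7.png')
a=cv2.imread('pics/scene7.png')
cv2.imwrite('pics/s7d.png',cv2.resize(a[230:315,290:400],None,fx=7,fy=7,interpolation=cv2.INTER_CUBIC))
c=snap('wrist','wrist7.png')
E
```

```text
t: 11.1
eef_pos: [0.5603, 0.2568, 0.1318]
eef_rot: [-0.001, -0.649, 0.761, 0.001]
ft_force: [2.7, -0.4, 0.8]
grip_width: 0.0215
t 11.10 tcp [0.5603 0.2568 0.1318] yaw -99.12 z-axis [-0.002 -0.    -1.   ] | d mm [  1.3 -58.4  -8.3] spin 0.08 | F [ 2.73 -0.35  0.83] grip 0.0215 q [0.36 0.45 1.55 0.   1.15 2.09]
```

View pics/s7d.png

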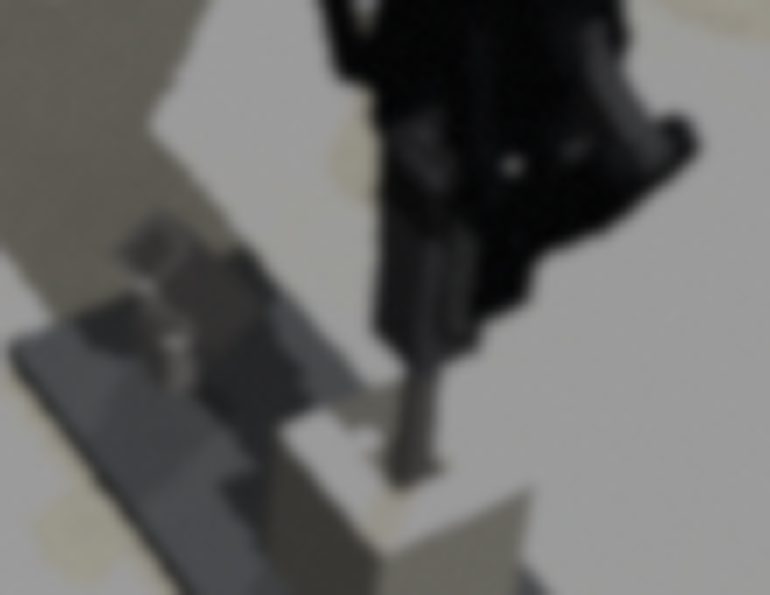

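View pics/wrist7.png

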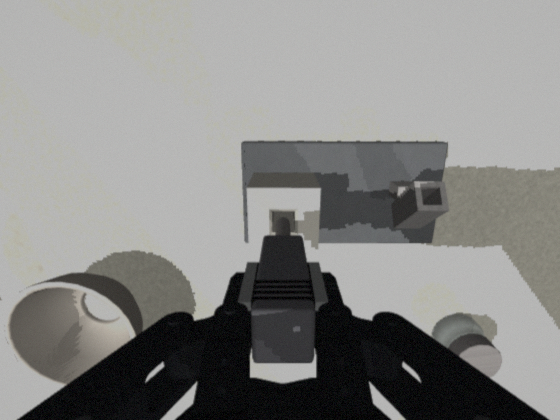

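```bash

python3 -m inch '[[[0,-2,2,0,0],[0,-2,4,0,0],[0,0,6,0,0],[0,0,6,0,0],[0,0,6,0,0],[0,0,6,0,0],[0,0,4,0,0],[0,0,3,0,0],[0,0,2,0,0],[0,0,0,0,0]]]' 20
python3 - <<'E'
from h import *
rel([.5647,.2548,.086],-99.2)
E
```

```text
t: 12.03
eef_pos: [0.565, 0.256, 0.0928]
eef_rot: [-0.0, -0.649, 0.761, 0.0]
ft_force: [-0.9, -0.1, -0.9]
grip_width: 0.0218
t 12.03 tcp [0.565  0.256  0.0928] yaw -99.13 z-axis [-0.001 -0.    -1.   ] | d mm [1.2 0.1 6.8] spin 0.07 | F [-0.9  -0.06 -0.9 ] grip 0.0218 q [0.36 0.5  1.58 0.   1.07 2.09]
```

```bash

python3 -m inch '[[[0,0,2,0,0],[0,0,2,0,0],[0,0,1.5,0,0],[0,0,1,0,0],[0,0,1,0,0],[0,0,0,0,0]]]' 20
python3 - <<'E'
from h import *
rel([.5647,.2548,.086],-99.2)
c=snap('scene','scene8.png')
a=cv2.imread('pics/scene8.png')
cv2.imwrite('pics/s8d.png',cv2.resize(a[230:335,270:400],None,fx=6,fy=5.5,interpolation=cv2.INTER_CUBIC))
E
```

```text
t: 12.53
eef_pos: [0.5651, 0.2562, 0.087]
eef_rot: [0.0, -0.649, 0.761, -0.0]
ft_force: [-3.7, -0.4, 6.6]
grip_width: 0.0214
t 12.53 tcp [0.5651 0.2562 0.087 ] yaw -99.12 z-axis [ 0.  0. -1.] | d mm [1.4 0.2 1. ] spin 0.08 | F [-3.69 -0.44  6.64] grip 0.0214 q [0.36 0.5  1.59 0.   1.05 2.09]
```

View pics/s8d.png

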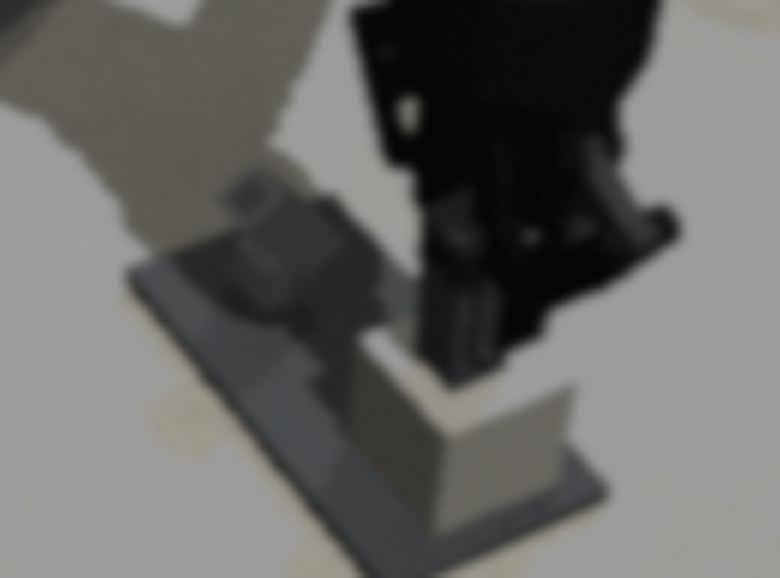

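```bash

python3 -m inch '[[[0,0,1,0,0],[0,0,0,0,0],[0,0,0,0,60],[0,0,0,0,60],[0,0,0,0,60],[0,0,0,0,60],[0,0,0,0,60]]]' 20
python3 -m inch '[[[0,0,-12,0,60],[0,0,-25,0,60],[0,0,-30,0,60],[0,0,-25,0,60],[0,0,-10,0,60],[0,0,0,0,60],[0,0,0,0,60]]]' 20
python3 - <<'E'
from h import *
rel([.5647,.2548,.086],-99.2)
c=snap('scene','scene9.png')
a=cv2.imread('pics/scene9.png')
cv2.imwrite('pics/s9d.png',cv2.resize(a[230:335,270:400],None,fx=6,fy=5.5,interpolation=cv2.INTER_CUBIC))
for n in ['key','key_grip','stand_hole']:
    r=nets.spot_point('scene',n); print(n,[(np.round(x['point'],4).tolist(),round(x['confidence'],2)) for x in r[:2]])
c=snap('wrist','wrist9.png')
for n in ['key','key_grip','stand_hole']:
    r=nets.spot_point('wrist',n); print(n,[(np.round(x['point'],4).tolist(),round(x['confidence'],2)) for x in r[:2]])
E
```

```text
t: 13.17
eef_pos: [0.5655, 0.2561, 0.0845]
eef_rot: [-0.0, -0.649, 0.761, -0.0]
ft_force: [0.9, 0.7, -0.5]
grip_width: 0.0514
t: 13.75
eef_pos: [0.5652, 0.256, 0.1865]
eef_rot: [0.0, -0.649, 0.761, -0.0]
ft_force: [-0.4, 0.3, -0.9]
grip_width: 0.0508
t 13.75 tcp [0.5652 0.256  0.1865] yaw -99.13 z-axis [ 0.  0. -1.] | d mm [  1.3   0.3 100.5] spin 0.07 | F [-0.37  0.34 -0.87] grip 0.0508 q [0.36 0.4  1.47 0.   1.27 2.09]
key []
key_grip [([0.566, 0.2522, 0.1089], 0.96)]
stand_hole [([0.5619, 0.2542, 0.0638], 0.94)]
key [([0.5719, 0.2518, 0.0083], 0.6), ([0.5653, 0.153, 0.0634], 0.57)]
key_grip [([0.5699, 0.2548, 0.1106], 0.93)]
stand_hole [([0.5702, 0.2607, 0.1104], 0.51)]
```

View pics/s9d.png

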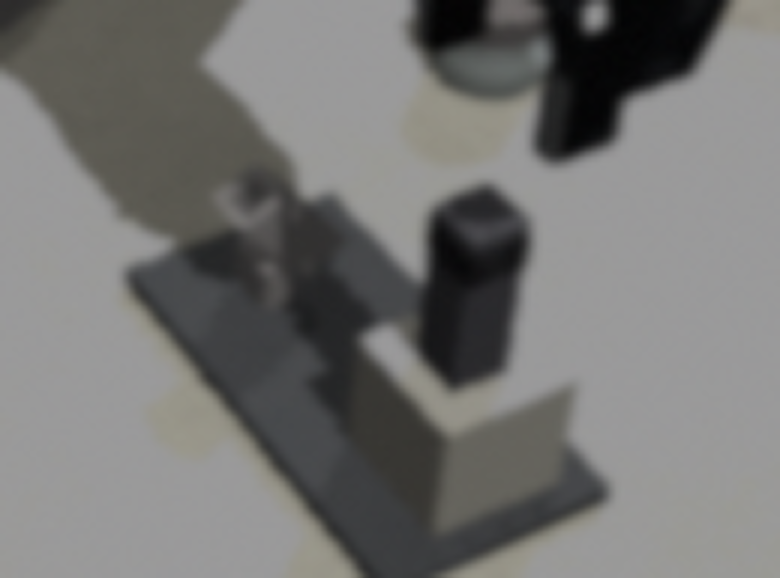

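View pics/wrist9.png

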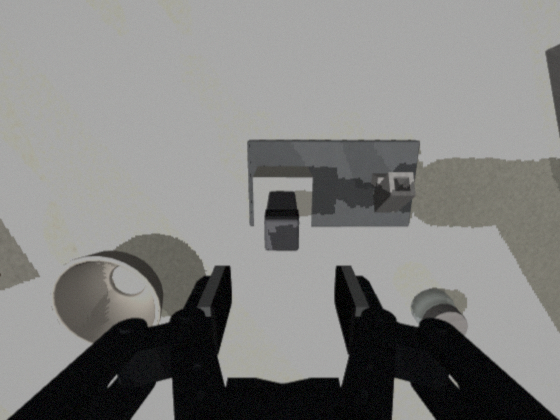

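```bash

python3 -m inch '[[[0.5,-1,15,0,60],[0,0,25,0,60],[0,0,28,0,60],[0,0,20,0,60],[0,0,9,0,60],[0,0,3.5,0,60],[0,0,0,0,60],[0,0,0,0,0],[0,0,0,0,0],[0,0,0,0,0],[0,0,0,0,0],[0,0,0,0,0]]]' 60
python3 - <<'E'
from h import *
rel([.5647,.2548,.086],-99.2)
E
```

```text
t: 15.15
eef_pos: [0.5675, 0.2559, 0.0879]
eef_rot: [0.002, -0.649, 0.761, -0.001]
ft_force: [0.7, -0.0, 6.5]
grip_width: 0.0212
t 15.15 tcp [0.5675 0.2559 0.0879] yaw -99.12 z-axis [ 0.003  0.001 -1.   ] | d mm [1.5 2.6 1.9] spin 0.08 | F [ 0.68 -0.02  6.47] grip 0.0212 q [ 0.36  0.5   1.58 -0.    1.05  2.09]
```

```bash

python3 -m inch '[[[0,0,-5,0,0],[0,0,-15,0,0],[0,0,-20,0,0],[0,0,-20,0,0],[0,0,-20,0,0],[0,0,-20,0,0],[0,0,-15,0,0],[0,0,-5,-6,0],[0,0,0,-6,0],[0,0,0,-6,0],[0,0,0,-5.9,0],[0,0,0,0,0]]]' 60
python3 - <<'E'
from h import *
fy=np.array([-.254,.967]); t=np.array([.566,-.1705])+.024*fy; print(t)
rel([t[0],t[1],.207],-75.3)
E
```

```text
t: 16.15
eef_pos: [0.5656, 0.2553, 0.2062]
eef_rot: [0.0, 0.793, -0.609, -0.0]
ft_force: [0.0, 0.5, -1.9]
grip_width: 0.0212
[ 0.559904 -0.147292]
t 16.15 tcp [0.5656 0.2553 0.2062] yaw -75.08 z-axis [-0.001 -0.    -1.   ] | d mm [387.5 109.2  -0.7] spin 0.22 | F [ 0.01  0.48 -1.85] grip 0.0212 q [0.36 0.39 1.44 0.   1.31 1.67]
```

```bash

python3 -m inch '[[[20,5.6,0,0.2,0],[33,9.3,0,0,0],[36,10.1,0,0,0],[36,10.1,0,0,0],[36,10.1,0,0,0],[36,10.1,0,0,0],[36,10.1,0,0,0],[36,10.1,0,0,0],[36,10.1,0,0,0],[34,9.6,0,0,0],[30,8.5,0,0,0],[18,5,0,0,0]]]' 60
python3 -m inch '[[[0,0,0,0,0],[0,0,0,0,0]]]'
python3 - <<'E'
from h import *
rel([.5599,-.1473,.207],-75.3)
for cam in ['top','scene','wrist']:
  c=snap(cam,cam+'10.png')
  for n in ['key','key_grip','slot_mid','filler']:
    r=nets.spot_point(cam,n); print(n,[(np.round(x['point'],4).tolist(),round(x['confidence'],2)) for x in r[:2]])
E
```

```text
t: 17.15
eef_pos: [0.5579, -0.1499, 0.2062]
eef_rot: [0.001, 0.789, -0.614, 0.0]
ft_force: [0.5, -0.3, -0.5]
grip_width: 0.021
t: 17.32
eef_pos: [0.558, -0.1473, 0.206]
eef_rot: [-0.0, 0.79, -0.614, -0.001]
ft_force: [0.8, 0.7, -0.5]
grip_width: 0.0213
t 17.32 tcp [ 0.558  -0.1473  0.206 ] yaw -75.70 z-axis [-0.001  0.001 -1.   ] | d mm [ 0.4 -1.8 -1. ] spin -0.40 | F [ 0.8   0.71 -0.5 ] grip 0.0213 q [-0.33  0.33  1.54  0.    1.27  0.99]
key []
key_grip []
slot_mid [([0.5668, -0.1682, 0.0577], 0.62)]
filler [([0.5998, -0.1608, -0.0028], 0.72), ([0.5553, 0.2053, -0.0018], 0.45)]
key [([0.5593, -0.1439, 0.1298], 0.86)]
key_grip [([0.5598, -0.1471, 0.2265], 0.7), ([0.6015, -0.1546, 0.0006], 0.64)]
slot_mid [([0.5672, -0.1715, 0.0612], 0.55)]
filler [([0.6013, -0.1542, -0.0003], 0.67)]
key [([0.5646, -0.1482, 0.1265], 0.64)]
key_grip [([0.5641, -0.1459, 0.2275], 0.59)]
slot_mid [([0.565, -0.1706, 0.0572], 0.62)]
filler [([0.6013, -0.1592, 0.0029], 0.61)]
```

View pics/wrist10.png

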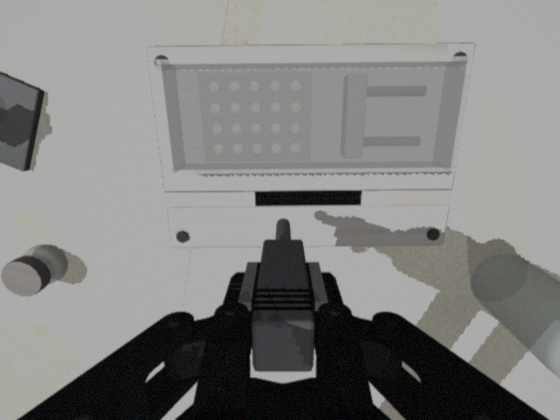

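View pics/scene10.png

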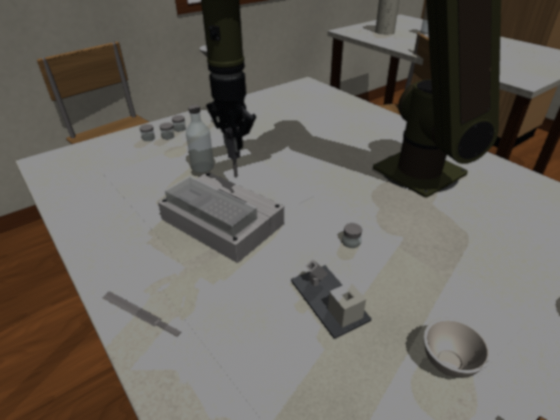

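View pics/top10.png

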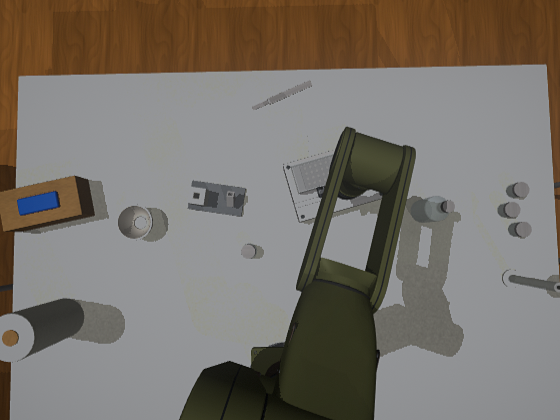

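```bash
python3 - <<'E'
from h import *
a=cv2.imread('pics/wrist10.png')
cv2.imwrite('pics/w10d.png',cv2.resize(a[180:250,245:375],None,fx=6,fy=6,interpolation=cv2.INTER_CUBIC)*2)
rel([.5599,-.1473,.207],-75.3)
c=snap('wrist','wrist11.png')
print(c['eye'],c['orientation'])
L=np.array([ray(c,p,.06)[:2] for p in [(255,190.5),(255.5,206.5),(361,190.5),(361.5,206)]]);print(L)
d=L[2]-L[0];print(np.degrees(np.arctan2(-d[1],-d[0])),np.linalg.norm(d),L.mean(0))
for p in [(284,220),(284,222),(284,224)]: print(ray(c,p,.1285))
E
```

```text
t 18.07 tcp [ 0.5585 -0.1464  0.2063] yaw -75.42 z-axis [-0. -0. -1.] | d mm [ 1.2 -1.1 -0.7] spin -0.12 | F [-0.32 -0.04 -1.07] grip 0.0216 q [-0.33  0.33  1.54 -0.    1.27  0.99]
[ 0.6361069  -0.12646181  0.34885091] [ 0.78115752 -0.12622394  0.09750691 -0.60361647]
[[ 0.56007782 -0.11961685]
 [ 0.54499521 -0.12359775]
 [ 0.58503886 -0.21536311]
 [ 0.57083871 -0.22076655]]
104.61177542895723 0.09894644845711012 [ 0.56523765 -0.16983606]
[ 0.56179339 -0.14686473  0.1285    ]
[ 0.56028582 -0.14725992  0.1285    ]
[ 0.55877189 -0.14765677  0.1285    ]
```

View pics/w10d.png

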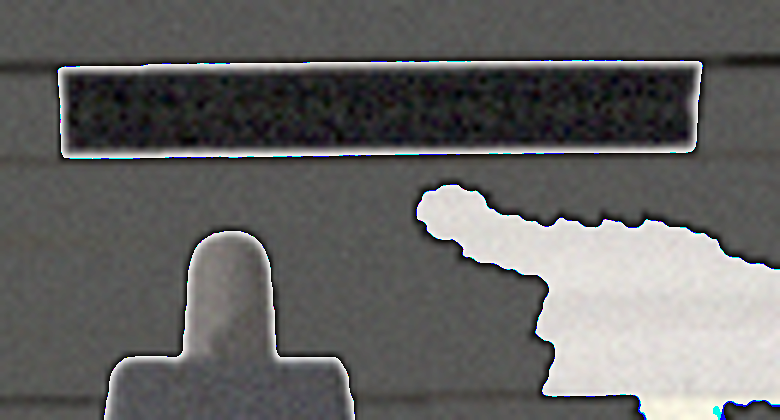

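```bash

python3 -m inch '[[[0,0.7,10,0,0],[0,0,16,0,0],[0,0,16,0,0],[0,0,10,0,0],[0,0,6,0,0],[0,0,2,0,0],[0,0,0,0,0]]]' 60
python3 - <<'E'
from h import *
rel([.5599,-.1473,.137],-75.4)
c=snap('wrist','wrist12.png')
a=cv2.imread('pics/wrist12.png')
cv2.imwrite('pics/w12d.png',cv2.resize(a[170:290,190:350],None,fx=5,fy=5,interpolation=cv2.INTER_CUBIC)*2)
a=snap('scene','scene12.png')
a=cv2.imread('pics/scene12.png')
cv2.imwrite('pics/s12d.png',cv2.resize(a[120:260,150:300],None,fx=5,fy=4.2,interpolation=cv2.INTER_CUBIC))
E
```

```text
t: 18.7
eef_pos: [0.5576, -0.1466, 0.1457]
eef_rot: [0.0, 0.791, -0.612, -0.001]
ft_force: [0.3, -0.5, -1.2]
grip_width: 0.0213
t 18.70 tcp [ 0.5576 -0.1466  0.1457] yaw -75.44 z-axis [-0.001  0.    -1.   ] | d mm [ 1.3 -2.1  8.7] spin -0.04 | F [ 0.27 -0.48 -1.2 ] grip 0.0213 q [-0.33  0.39  1.62  0.    1.14  0.99]
```

View pics/w12d.png

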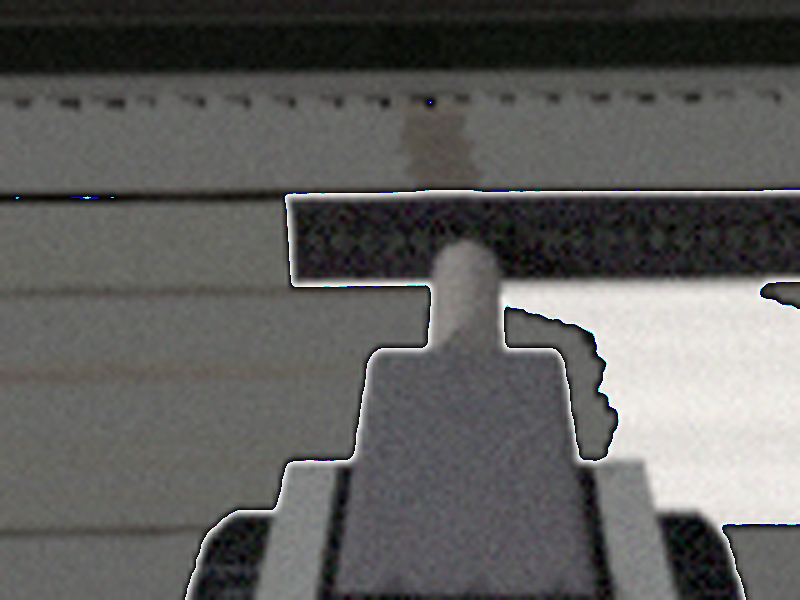

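View pics/s12d.png

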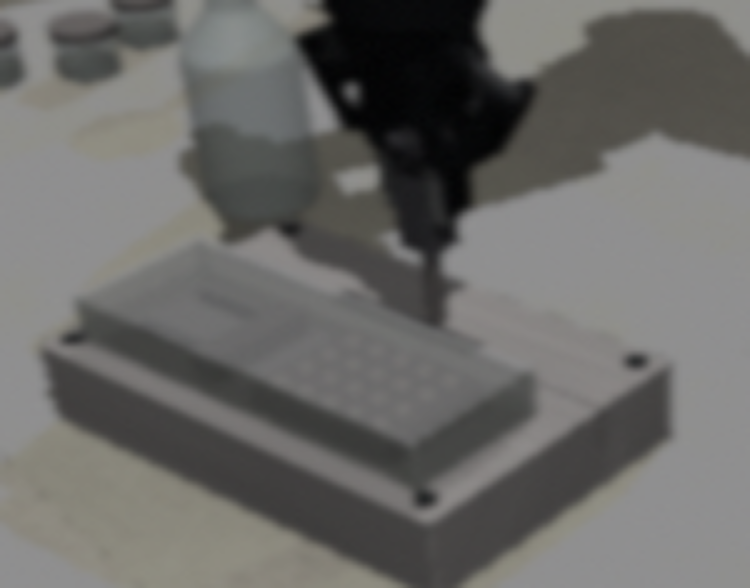

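```bash
python3 - <<'E'
from h import *
rel([.5599,-.1473,.137],-75.4)
c=optics.capture('wrist'); print(c['eye'])
fx=np.array([.9676,.2525]);fy=np.array([-.2525,.9676])
s=ray(c,(248,209),.06)[:2]; s2=ray(c,(248,226.8),.06)[:2]; ce=ray(c,(247.7,218),.06)[:2]
for z in (.066,.068,.070):
  t=ray(c,(283,218),z)[:2]
  print(z,t,'fx from far edge, near edge',(t-s)@fx*1e3,(t-s2)@fx*1e3,'from left end fy',(t-ce)@fy*1e3, t-np.array(manip.sense()['eef_pos'])[:2])
E
```

```text
t 18.80 tcp [ 0.5584 -0.1468  0.1468] yaw -75.43 z-axis [ 0.001 -0.    -1.   ] | d mm [ 0.8 -1.3  9.8] spin -0.03 | F [ 0.59 -0.31 -0.67] grip 0.0212 q [-0.33  0.38  1.62  0.    1.14  0.99]
[ 0.63582607 -0.12686715  0.28943679]
0.066 [ 0.56206902 -0.14650596] fx from far edge, near edge -5.1487091281892825 9.19097020002359 from left end fy -26.905789302164393 [0.00356579 0.00038331]
0.068 [ 0.56272923 -0.14633017] fx from far edge, near edge -4.465508121019153 9.87417120719372 from left end fy -26.902398113727845 [0.00422599 0.0005591 ]
0.07 [ 0.56338943 -0.14615439] fx from far edge, near edge -3.7823071138490163 10.557372214363857 from left end fy -26.89900692529127 [0.0048862  0.00073489]
```

```bash

python3 -m inch '[[[0,-0.5,4,0,0],[0,0,5,0,0],[0,0,5,0,0],[0,0,4,0,0],[0,0,3,0,0],[0,0,0,0,0]]]' 60
python3 -m inch '[[[0,0,1,0,0],[0,0,0,0,0]]]'
python3 -m inch '[[[0,0,1,0,0],[0,0,0,0,0]]]'
python3 -c "
from h import *
rel([.5599,-.1473,.1215],-75.4)"
```

```text
t: 19.35
eef_pos: [0.5576, -0.1463, 0.1242]
eef_rot: [0.0, 0.791, -0.612, -0.001]
ft_force: [0.1, 0.3, -0.8]
grip_width: 0.0213
t: 19.52
eef_pos: [0.5583, -0.1465, 0.1241]
eef_rot: [0.0, 0.791, -0.612, -0.0]
ft_force: [-0.0, 0.3, -1.9]
grip_width: 0.0216
t: 19.68
eef_pos: [0.5584, -0.1465, 0.1233]
eef_rot: [-0.0, 0.791, -0.612, 0.0]
ft_force: [-0.3, 0.0, -0.4]
grip_width: 0.0211
t 19.68 tcp [ 0.5584 -0.1465  0.1233] yaw -75.43 z-axis [ 0. -0. -1.] | d mm [ 1.1 -1.3  1.8] spin -0.03 | F [-0.32  0.03 -0.43] grip 0.0211 q [-0.33  0.41  1.64  0.    1.09  0.99]
```

```bash

for i in 1 2 3; do python3 -m inch '[[[0,0,0.7,0,0],[0,0,0,0,0]]]' | grep -E 'pos|force'; done
```

```text
eef_pos: [0.5583, -0.1465, 0.1226]
ft_force: [0.0, -0.2, -0.5]
eef_pos: [0.5584, -0.1465, 0.122]
ft_force: [-0.7, 0.3, -0.3]
eef_pos: [0.5585, -0.1466, 0.1218]
ft_force: [-1.1, -0.5, 3.9]
```

```bash

python3 -m inch '[[[0,0,-0.25,0,0],[0,0,0,0,0]]]' | grep -E 'pos|force'
for i in 1 2 3; do python3 -m inch '[[[1.2,0,0,0,0],[1.2,0,0,0,0],[0,0,0,0,0]]]' | grep -E 'pos|force'; done
```

```text
eef_pos: [0.5585, -0.1466, 0.1218]
ft_force: [-0.7, 1.1, 4.1]
eef_pos: [0.5588, -0.1479, 0.1217]
ft_force: [-1.9, 2.8, 6.1]
eef_pos: [0.5594, -0.1502, 0.1218]
ft_force: [-1.2, 3.1, 5.2]
eef_pos: [0.5601, -0.1525, 0.1218]
ft_force: [-1.1, 2.2, 6.2]
```

```bash

python3 -m inch '[[[0,0,-0.4,0,0],[0,0,0,0,0]]]' | grep -E 'pos|force'
for i in 1 2 ; do python3 -m inch '[[[1.2,0,0,0,0],[1.2,0,0,0,0],[0,0,0,0,0]]]' | grep -E 'pos|force'; done
```

```text
eef_pos: [0.5602, -0.1531, 0.1218]
ft_force: [0.5, 1.9, 2.8]
eef_pos: [0.5607, -0.1559, 0.1218]
ft_force: [-0.6, 2.2, 3.4]
eef_pos: [0.5614, -0.1588, 0.1216]
ft_force: [-0.6, 1.5, 1.2]
```

```bash

for i in 1 2 3; do python3 -m inch '[[[1.2,0,0,0,0],[1.2,0,0,0,0],[0,0,0,0,0]]]' | grep -E 'pos|force'; done
```

```text
eef_pos: [0.5619, -0.1611, 0.1214]
ft_force: [-0.1, -0.8, -0.5]
eef_pos: [0.5626, -0.1631, 0.1217]
ft_force: [-0.2, -0.0, -1.8]
eef_pos: [0.5633, -0.1653, 0.1219]
ft_force: [0.1, -0.0, -1.5]
```

```bash

for i in 1 2 3; do python3 -m inch '[[[0,0,0.5,0,0],[0,0,0,0,0]]]' | grep -E 'pos|force'; done
```

```text
eef_pos: [0.5631, -0.1651, 0.1213]
ft_force: [-1.4, -0.4, -0.1]
eef_pos: [0.5631, -0.165, 0.1207]
ft_force: [0.2, -0.1, -0.7]
eef_pos: [0.5631, -0.165, 0.1202]
ft_force: [0.3, 0.5, -1.6]
```

```bash

python3 -m inch '[[[0,0,1,0,0],[0,0,1,0,0],[0,0,1,0,0],[0,0,0,0,0]]]' | grep -E 'pos|force'
python3 -m inch '[[[0,0,1.5,0,0],[0,0,1.5,0,0],[0,0,1.5,0,0],[0,0,1.5,0,0],[0,0,0,0,0]]]' | grep -E 'pos|force'
python3 -m inch '[[[0,0,1,0,0],[0,0,0,0,0]]]' | grep -E 'pos|force'
```

```text
eef_pos: [0.5629, -0.165, 0.117]
ft_force: [0.2, -0.9, 0.0]
eef_pos: [0.5628, -0.165, 0.1109]
ft_force: [0.1, 0.5, -2.0]
eef_pos: [0.563, -0.165, 0.1101]
ft_force: [0.4, -0.1, -1.2]
```

```bash

python3 -m inch '[[[-1.5,0,0,0,0],[-1.5,0,0,0,0],[-1.5,0,0,0,0],[-1.5,0,0,0,0],[0,0,0,0,0]]]' 80 | grep -E 'pos|force'
for i in 1 2 3; do python3 -m inch '[[[-2,0,0,0,0],[-2,0,0,0,0],[-2,0,0,0,0],[0,0,0,0,0]]]' | grep -E 'pos|force'; done
```

```text
eef_pos: [0.562, -0.1604, 0.1105]
ft_force: [0.1, -6.3, -3.0]
eef_pos: [0.5604, -0.1542, 0.1105]
ft_force: [0.9, -5.6, -2.8]
eef_pos: [0.5588, -0.1482, 0.1105]
ft_force: [0.8, -3.8, -3.2]
eef_pos: [0.5571, -0.1422, 0.1104]
ft_force: [-0.3, -4.4, -2.2]
```

```bash

for i in 1 2 3 4; do python3 -m inch '[[[-1.2,0,0,0,0],[-1.2,0,0,0,0],[0,0,0,0,0]]]' | grep -E 'pos|force'; done
```

```text
eef_pos: [0.5566, -0.1399, 0.1104]
ft_force: [0.3, -5.3, -2.0]
eef_pos: [0.5559, -0.1375, 0.1104]
ft_force: [-0.1, -4.1, -1.9]
eef_pos: [0.5552, -0.1351, 0.1104]
ft_force: [-0.8, -5.3, -1.6]
eef_pos: [0.5551, -0.1343, 0.1105]
ft_force: [0.5, -8.4, -2.4]
```

```bash

for i in 1 2 3; do python3 -m inch '[[[-1.2,0,0,0,0],[0,0,0,0,0],[0,0,0,0,0]]]' | grep -E 'pos|force'; done
python3 - <<'E'
from h import *
c=snap('wrist','wrist13.png')
E
```

```text
eef_pos: [0.5551, -0.134, 0.1105]
ft_force: [0.0, -11.3, -3.5]
eef_pos: [0.5551, -0.1337, 0.1106]
ft_force: [0.3, -12.1, -3.6]
eef_pos: [0.555, -0.1334, 0.1106]
ft_force: [1.3, -14.0, -4.8]
```

View pics/wrist13.png

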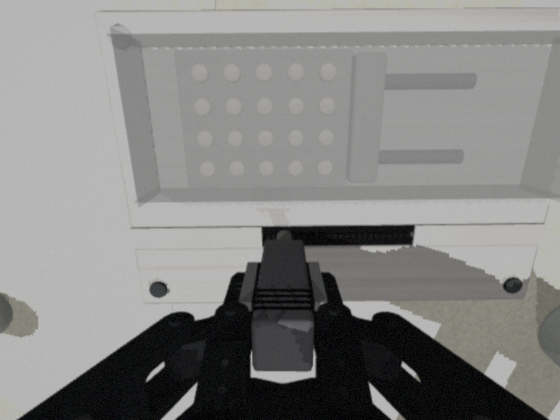

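```bash

python3 -m inch '[[[2,0,0,0,0],[2,0,0,0,0],[1.5,0,0,0,0],[0,0,0,0,0]]]' | grep -E 'pos|force'
```

```text
eef_pos: [0.5552, -0.1348, 0.1104]
ft_force: [-0.3, -5.3, -1.6]
```

```bash

python3 -m inch '[[[0,0,0,0,0],[0,0,0,0,0]]]' | grep -E 'pos|force'
python3 -m inch '[[[1,0,0,0,0],[0,0,0,0,0]]]' | grep -E 'pos|force'
python3 -m inch '[[[1,0,0,0,0],[0,0,0,0,0]]]' | grep -E 'pos|force'
```

```text
eef_pos: [0.5552, -0.1347, 0.1104]
ft_force: [-0.4, -5.4, -2.7]
eef_pos: [0.5553, -0.135, 0.1104]
ft_force: [0.2, -4.1, -1.2]
eef_pos: [0.5554, -0.1353, 0.1102]
ft_force: [-0.2, -1.0, -1.7]
```

```bash

python3 -m inch '[[[1,0,0,0,0],[0.5,0,0,0,0],[0,0,0,0,0],[0,0,0,0,0]]]' | grep -E 'pos|force'
python3 -m inch '[[[0,0,-3,0,0],[0,0,-6,0,0],[0,0,-8,0,0],[0,0,-10,0,0],[0,0,-15,0,0],[0,0,-20,0,0],[0,0,-20,0,0],[0,0,-15,0,0],[0,0,0,0,0]]]' | grep -E 'pos|force'
python3 - <<'E'
from h import *
rel([.5656,.2553,.206],-75.4)
c=snap('wrist','wrist14.png')
r=nets.spot_point('wrist','key'); print([(np.round(x['point'],4).tolist(),round(x['confidence'],2)) for x in r[:2]])
E
```

```text
eef_pos: [0.5559, -0.1374, 0.1102]
ft_force: [-0.5, -0.1, -0.7]
eef_pos: [0.5587, -0.1386, 0.2122]
ft_force: [0.2, -0.2, -1.5]
t 29.07 tcp [ 0.5587 -0.1386  0.2122] yaw -75.43 z-axis [ 0.008 -0.003 -1.   ] | d mm [-379.5 -105.8    5.2] spin -0.03 | F [ 0.15 -0.18 -1.45] grip 0.0212 q [-0.32  0.32  1.54  0.    1.27  1.  ]
[([0.5648, -0.14, 0.1334], 0.78)]
```

View pics/wrist14.png

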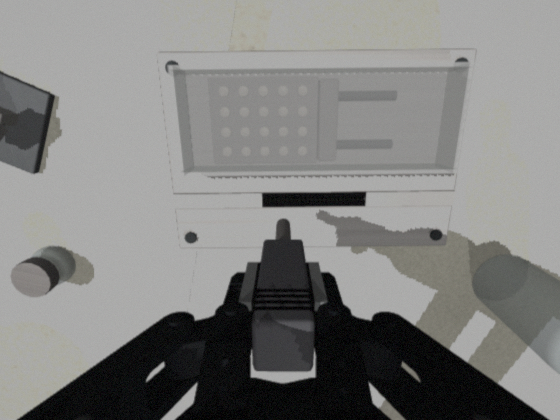

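```bash

python3 -m inch '[[[-20,-5.6,0,0,0],[-33,-9.2,0,0,0],[-36,-10,0,0,0],[-36,-10,0,0,0],[-36,-10,0,0,0],[-36,-10,0,0,0],[-36,-10,0,0,0],[-36,-10,0,0,0],[-36,-10,0,0,0],[-32,-8.9,0,0,0],[-26,-7.3,0,0,0],[-16.5,-4.7,0,0,0]]]' 60 | grep -E 'pos|force'
python3 -m inch '[[[0,0,0,6,0],[0,0,0,6,0],[0,0,0,6,0],[0,0,0,5.8,0],[0,0,0,0,0],[0,0,0,0,0]]]' | grep -E 'pos|force'
python3 - <<'E'
from h import *
rel([.5658,.2555,.160],-99.2)
c=snap('top','top15.png')
a=cv2.imread('pics/top15.png'); b=cv2.imread('pics/top0.png')
cv2.imwrite('pics/t15.png',cv2.resize(np.vstack([b[130:225,270:400],a[130:225,270:400]]),None,fx=3,fy=3,interpolation=cv2.INTER_CUBIC))
E
```

```text
eef_pos: [0.5616, 0.2591, 0.2056]
ft_force: [0.1, -0.1, -0.6]
eef_pos: [0.562, 0.2558, 0.206]
ft_force: [0.3, 0.0, -0.9]
t 30.67 tcp [0.562  0.2558 0.206 ] yaw -99.07 z-axis [-0.002 -0.001 -1.   ] | d mm [-0.3 -3.9 46. ] spin 0.13 | F [ 0.31  0.02 -0.94] grip 0.0212 q [0.36 0.39 1.45 0.   1.31 2.09]
```

View pics/t15.png

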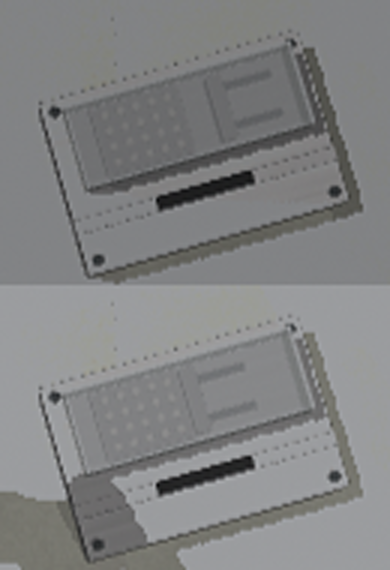

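```bash

python3 -m inch '[[[0,-3.9,10,0,0],[0,0,15,0,0],[0,0,13,0,0],[0,0,5,0,0],[0,0,0,0,0],[0,0,0,0,0],[0,0,0,0,0]]]' | grep -E 'pos|force'
python3 - <<'E'
from h import *
rel([.5658,.2555,.160],-99.2)
c=snap('wrist','wrist16.png')
a=cv2.imread('pics/wrist16.png')
cv2.imwrite('pics/w16d.png',cv2.resize(a[130:270,230:370],None,fx=4,fy=4,interpolation=cv2.INTER_CUBIC)*2)
snap('scene','scene16.png')
a=cv2.imread('pics/scene16.png')
cv2.imwrite('pics/s16d.png',cv2.resize(a[210:330,290:410],None,fx=5,fy=5,interpolation=cv2.INTER_CUBIC))
E
```

```text
eef_pos: [0.5673, 0.2556, 0.1648]
ft_force: [0.1, -0.1, -0.9]
t 31.30 tcp [0.5673 0.2556 0.1648] yaw -99.21 z-axis [ 0.001  0.    -1.   ] | d mm [0.3 1.5 4.8] spin -0.01 | F [ 0.1  -0.11 -0.93] grip 0.0209 q [ 0.36  0.42  1.5  -0.    1.22  2.09]
```

View pics/w16d.png

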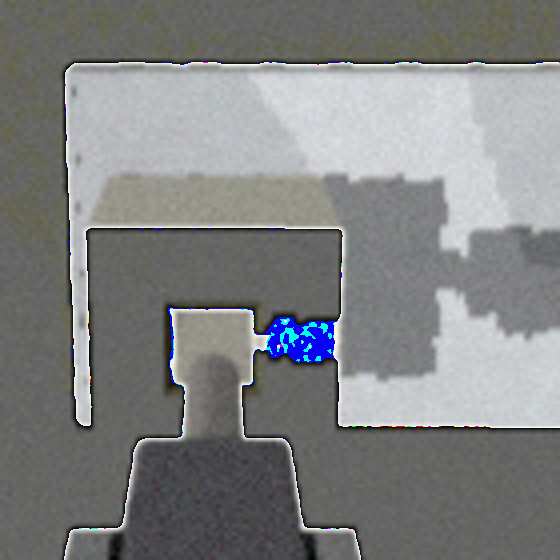

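View pics/s16d.png

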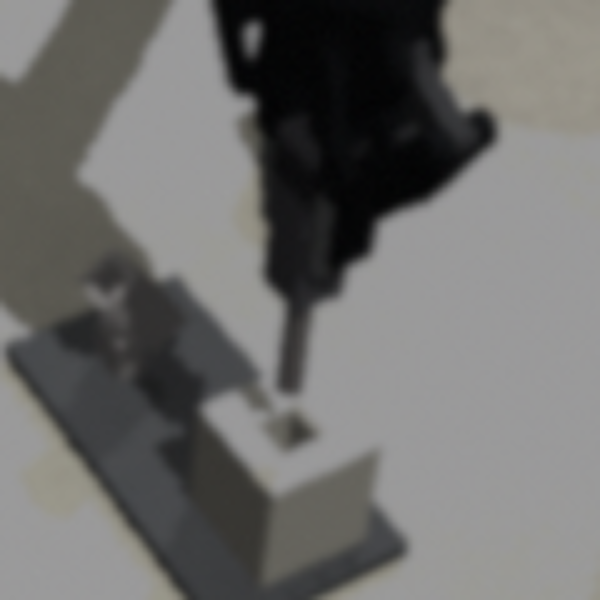

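```bash
python3 - <<'E'
from h import *
rel([.5658,.2555,.160],-99.2)
c=optics.capture('wrist')
sx=np.array([.987,-.16])
f=ray(c,(283,207.2),.065)[:2]; n=ray(c,(274.5,227),.065)[:2]
print((f-n)@sx*1e3,(f+n)/2)
for z in(.086,.0875,.0895):
  t=ray(c,(283.5,218.2),z)[:2]; print(z,t,(t-(f+n)/2)@sx*1e3)
E
```

```text
t 31.40 tcp [0.5674 0.2557 0.1652] yaw -99.21 z-axis [ 0.002  0.001 -1.   ] | d mm [0.5 1.5 5.2] spin -0.01 | F [ 0.05  0.43 -2.04] grip 0.0211 q [0.36 0.42 1.5  0.   1.22 2.09]
16.857639595905223 [0.5657723  0.25866498]
0.086 [0.57140428 0.25388108] 6.324189539636697
0.0875 [0.57191053 0.25380237] 6.836446225589352
0.0895 [0.57258552 0.25369742] 7.519455140192992
```

```bash
python3 - <<'E'
from h import *
c=optics.capture('scene')
sx=np.array([.987,-.16]);sy=np.array([.16,.987])
h=ray(c,(348.0,295.6),.065)
t=ray(c,(347.8,287.6),.0875)
print(h,t,(t-h)[:2]@sx*1e3,(t-h)[:2]@sy*1e3)
print(proj(c,h+np.array([0,0,.0225])), proj(c,h+np.array([.003,0,.0225])))
E
```

```text
[0.56750764 0.25708541 0.065     ] [0.56936208 0.25560351 0.0875    ] 2.0674332237413364 -1.165918916081183
[349.07097702 287.61318357] [347.92265922 288.36075741]
```

Both views put the tip 2–3 mm to the +x side of the hole; shift back and go down.

```bash

python3 -m inch '[[[0,2.5,6,0,0],[0,0,8,0,0],[0,0,6,0,0],[0,0,4,0,0],[0,0,4,0,0],[0,0,0,0,0]]]' | grep -E 'pos|force'
python3 -m inch '[[[0,0,5,0,0],[0,0,6,0,0],[0,0,6,0,0],[0,0,6,0,0],[0,0,6,0,0],[0,0,0,0,0]]]' | grep -E 'pos|force'
```

```text
eef_pos: [0.5635, 0.2556, 0.1349]
ft_force: [-0.2, -0.2, -0.4]
eef_pos: [0.5632, 0.2555, 0.1056]
ft_force: [-0.5, 0.0, -1.6]
```

```bash

python3 -m inch '[[[0,0,5,0,0],[0,0,5,0,0],[0,0,3,0,0],[0,0,1.5,0,0],[0,0,0,0,0]]]' | grep -E 'pos|force'
for i in 1 2 3; do python3 -m inch '[[[0,0,1,0,0],[0,0,0,0,0]]]' | grep -E 'pos|force'; done
```

```text
eef_pos: [0.564, 0.2557, 0.0924]
ft_force: [-0.1, -0.2, -0.5]
eef_pos: [0.5643, 0.2559, 0.0919]
ft_force: [0.4, 0.1, -0.8]
eef_pos: [0.5643, 0.2559, 0.0909]
ft_force: [0.0, 0.5, -0.9]
eef_pos: [0.5642, 0.2558, 0.0898]
ft_force: [-0.4, 0.6, -1.7]
```

```bash

for i in 1 2 3 4; do python3 -m inch '[[[0,0,0.8,0,0],[0,0,0,0,0]]]' | grep -E 'pos|force'; done
```

```text
eef_pos: [0.5641, 0.2558, 0.0889]
ft_force: [-0.2, -0.2, -1.6]
eef_pos: [0.5641, 0.2558, 0.0881]
ft_force: [0.1, -0.1, 0.1]
eef_pos: [0.5642, 0.2559, 0.088]
ft_force: [-0.7, -0.7, 2.9]
eef_pos: [0.5642, 0.2559, 0.088]
ft_force: [-2.9, -0.5, 8.4]
```

Shoulder is on the block (contact at TCP z 0.088, as when picked). Release and retreat.

```bash

python3 -m inch '[[[0,0,0,0,60],[0,0,0,0,60],[0,0,0,0,60],[0,0,0,0,60],[0,0,0,0,60],[0,0,0,0,60]]]' 20 | grep -E 'pos|force|width'
python3 -m inch '[[[0,0,-12,0,60],[0,0,-25,0,60],[0,0,-30,0,60],[0,0,-30,0,60],[0,0,-20,0,60],[20,0,0,0,60],[36,0,0,0,60],[36,0,0,0,60],[36,0,0,0,60],[36,0,0,0,60],[20,0,0,0,60],[0,0,0,0,60]]]' | grep -E 'pos|force|width'
python3 - <<'E'
from h import *
rel([.5658,.2555,.160],-99.2)
for cam in ['scene','top']:
  snap(cam,cam+'17.png')
  for n in ['key','key_grip','stand_hole','bottle','jar','mortar']:
    r=nets.spot_point(cam,n); print(n,[(np.round(x['point'],4).tolist(),round(x['confidence'],2)) for x in r[:2]])
a=cv2.imread('pics/scene17.png')
cv2.imwrite('pics/s17d.png',cv2.resize(a[230:335,270:400],None,fx=6,fy=5.5,interpolation=cv2.INTER_CUBIC))
E
```

```text
eef_pos: [0.5642, 0.2559, 0.0864]
ft_force: [1.1, 0.6, -0.1]
grip_width: 0.0513
eef_pos: [0.5335, 0.0704, 0.2036]
ft_force: [-0.1, -0.3, 0.4]
grip_width: 0.051
t 35.58 tcp [0.5335 0.0704 0.2036] yaw -99.44 z-axis [-0.001 -0.002 -1.   ] | d mm [-188.    -1.5   43.2] spin -0.24 | F [-0.13 -0.34  0.43] grip 0.0510 q [ 0.05  0.28  1.62 -0.    1.24  1.79]
key []
key_grip [([0.5637, 0.2537, 0.1108], 0.7)]
stand_hole [([0.5635, 0.2537, 0.0644], 0.91), ([0.6004, -0.1594, -0.0002], 0.19)]
bottle [([0.5131, -0.4332, 0.0011], 0.57)]
jar [([0.3985, 0.1032, -0.0046], 0.83), ([0.6038, -0.155, 0.002], 0.7)]
mortar [([0.4898, 0.4448, 0.0044], 0.86)]
key [([0.5624, 0.2571, 0.0106], 0.57), ([0.5543, 0.207, 0.0036], 0.16)]
key_grip [([0.5675, 0.2494, 0.1033], 0.45)]
stand_hole [([0.5664, 0.2572, 0.0688], 0.75)]
bottle [([0.5104, -0.4354, -0.0006], 0.6)]
jar [([0.3992, 0.0985, 0.0038], 0.68), ([0.5978, -0.1611, -0.0002], 0.63)]
mortar [([0.4945, 0.4426, -0.0001], 0.74)]
```

View pics/s17d.png

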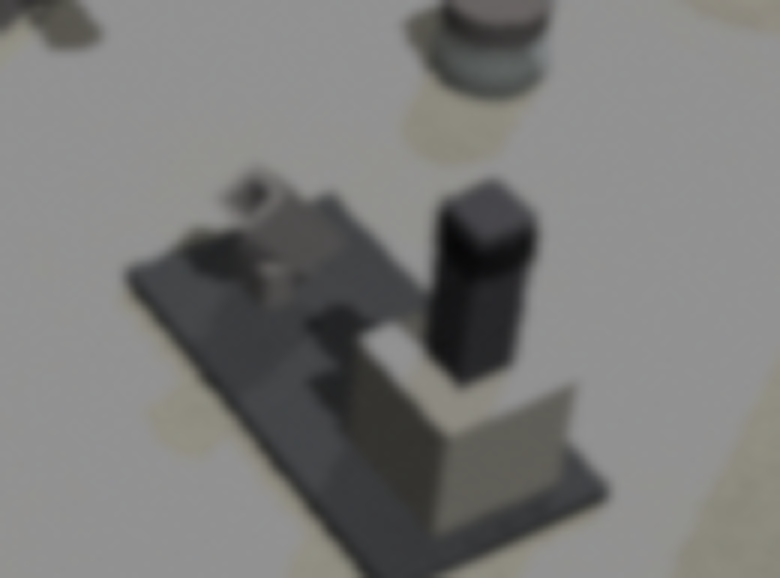

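View pics/top17.png

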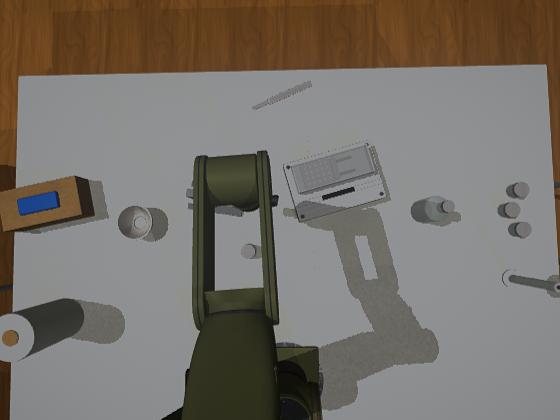

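```bash
python3 -c "
from cell import manip
print(manip.finish_job())"
```

```text
the job is handed in; nothing more can be done
None
```

The clamp is closed and the key is back upright in the block. The job was handed in at about 36 s of the 72 s allowed.

**What I did**
- I drew the key out of the leaning tube along its axis. The tool can only point down, so I turned the key upright by pivoting it in the grip with its tip against the wall of the block's hole.
- I stood it fully down, let go, and took it again from above.
- I felt along the slot towards filler −y, so any drag would push towards open. The tip pressed with about 3 to 6 N at first and 1 to 3 N after I eased off. It dropped about 3 to 8 mm on the +y side of `slot_mid`.
- I pushed the clamp towards the plate against its roughly 5 N friction until it stopped, where the side force rose to 14 N with almost no further motion. I eased off before lifting so the clamp was not pulled back.
- I set the key back in the block until the shoulder touched at the same height as when I picked it up, then let go and moved clear.

**Last checks**
- **Key:** the camera shows it standing upright with its shoulder on the block.
- **Clamp:** the jaw is close against the capsule plate. The pictures give 27 to 28 mm of travel, good to about 3 mm. That fits a start at 0 to 3 mm, but the end stop itself rests on the 14 N rise.
- **Bystanders:** the bottle, jar and mortar were found where they stood, within the network's few millimetres of scatter.

**Disagreements**
- During the first few millimetres of feeling, the side force reached about 3 N before I eased the pressure. That is below the clamp's 5 N hold, so I don't expect it moved, though I did not measure that separately.
- The scene picture put `key_grip` 5 to 6 mm higher than expected, both times the key stood in the block. The top view gave 103 mm against the expected 105 mm, so I trusted the contact height.

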